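# Hang the cake spatula on the rail with the S-hook

### The job

Take the S-hook out of its wooden stand, pass its lower arm through the small hole in the spatula's pull-out hanging tab, and use the hook to draw the spatula up out of the white block. Then hang the S-hook by its upper bend over the rail so that the spatula hangs freely from it, and let go. Handle the spatula only with the hook, work gently (never push or pull hard on the spatula or the rail), and leave the cup, the wrapped gift and the plate where they are.

Things in the scene. Friction and masses are not known exactly. Their poses are not given: they have to be found in the camera images.
- hook: S-hook of 4 mm round steel wire, flat in its own x-z plane (z up as it stands), with a red plastic grip; about 40 g. Origin inside the grip, at the height to pinch it (across y). Grip: 14 mm thick in y, x -14 to +12 mm, z -24 to +12 mm. Upper bend opens downward with its mouth to -x; lower arm opens upward with its free end to +x. See the hook points for shapes.
- hook_tip (a point): Free end of the lower arm, at (2,0,-49.3) mm in the hook's frame, pointing to +x. Wire centre line of the lower arm as (x,z) mm: (-10,-18) (-33,-36) (-36,-50) (-30,-58), flat to (-22,-58), then rising at 20 degrees to the end (2,-49.3).
- hook_crown (a point): Underside of the upper bend, at (-24,0,44) mm in the hook's frame; rests on top of the rail when hung (bar axis then at z=40 mm). Wire centre line as (x,z) mm: (-14,20) (-14,37) (-24,46) (-34,37) and free end (-34,28); inside 16 mm wide, so the bar can pass in from -x under the free end and above the grip's top (z=12).
- stand: Pale wooden block 96 x 62 x 54 mm, fixed; origin at the centre of its underside. The hook stands in it, axes parallel to the stand's, the grip's underside on its top face (hook origin 78 mm above the table) and the lower arm in a slot 50 mm long (x) and 8 mm wide (y); lift the hook straight up 45 mm or more to clear it.
- block: white plastic block 70 (x) x 90 (y) x 64 mm, fixed; origin at the centre of its underside. A slot 5.5 mm (x) by 43 mm (y) and 52 mm deep in its top holds the spatula upright, a little loosely.
- spatula: Small cake spatula standing upright in the block, 110 to 175 g: steel blade 40 mm wide (y), 4 mm thick (x), 80 mm long, then green handle 26 x 10 x 55 mm. Origin at the blade's lower end (12 mm above the table at the start), z up along it to the handle's end at z=135 mm, x across its flat. A steel hanging tab slides out of the handle's end: see spatula_neck.
- spatula_neck (a point): Centre of the handle's end (z=135 mm). Tab: 3 mm thick (x), 26 mm wide (y), stands out 18 to 50 mm beyond the handle; how far is NOT measured, find it by touch or eye. It takes about 14 N to slide it between those limits. Hole through it along x, 13 mm wide (y), 8 mm high; upper edge 7 mm, centre 11 mm below the tab's top edge.
- rail: fixed stand with a level round steel bar 8 mm in diameter and 300 mm long along its y, on two posts at the bar's ends; origin on the table under the bar's middle
- rail_mid (a point): middle of the rail bar, on its axis, 295 mm above the table
- cup: red party cup, 84 mm wide, 110 mm high, loose; leave alone. Origin at its foot
- gift: wrapped gift 90 x 90 x 70 mm, white with green ribbon, loose; leave alone. Origin at its underside
- plate: white plate 170 mm wide, 16 mm high, loose; leave alone. Origin at its underside
- hook_seat (a point): Where a thing hung in the lower arm bears: top of its flat part, at (-26,0,-56) mm in the hook's frame; the underside of the flat part is at z=-60 mm, x -30 to -22. Almost plumb under the upper bend.

How it is judged:
By the outcome, as a careful person would: the job done as asked, in the order asked, and still so for the second after the job is handed in, with the robot touching nothing.
It also fails if it takes over 72 s, if anything falls off the work surface, if the arm or the gripper's body presses on something with over 40 N, if the wrist force passes 120 N, or if a joint passes its speed limit or range.

### The arm

A 6-joint arm with a two-finger parallel gripper is mounted at the origin on the work surface. World frame = base frame: x ahead of the robot, y to its left, z up, the work surface at z = 0. Lengths are in m, angles in rad, forces in N, time in s.
With the tool pointing down it reaches from about 0.4 to 0.825 m from the base axis. Payload 7 kg.
Tool frame: the origin (TCP) lies at the very end of the fingers, on their centre line; the grasp point (between the pads) lies 19 mm behind it (grip_depth is the distance from the TCP to the grasp point, in m); z points along the fingers, y is the direction in which the jaws open and shut (so a half turn about z gives the same grasp; the last joint's range is limited). The gripper opens to 88 mm and grips with 3 to 60 N. Pads are 19 mm wide; open, the fingers measure 130 mm over their backs; the gripper's body (78 mm by 193 mm) begins 47 mm behind the grasp point.
Start: joints at [1.401, 0.359, 0.012, 0, -1.224, -0.288], TCP at [0.298, 0.605, 0.227] pointing down, gripper open.
Joint ranges: [-3.07, 3.07], [-1.43, 2.12], [-1.02, 1.25], [-3.03, 1.67], [-3.05, -0], [-3.03, 3.03]. Speed limits (rad/s): [2.39, 2.39, 3.01, 3.14, 3.14, 3.14].

### API

Orientations are given as [roll, pitch, yaw] about the fixed x, y, z axes, in that order (R = Rz(yaw) Ry(pitch) Rx(roll)).
In Python, from station import get_state, grab_frame, get_calibration, job_done, grip_depth gives the robot as it stands. The module is installed in compiled form; this text tells all that it offers.
- The arm moves only by the shell command python3 -m crank 'ROWS' [FORCE]. ROWS is JSON, a list of rows, each an object with "turn": the turn, a rotation vector about the tool's x, y, z each as a share of 2 pi rad, from -1 to 1, a list of three; "slide": the shift along the tool's x, y, z each as a share of 0.5 m, from -1 to 1, a list of three; "fingers": the opening, from -1 (shut) to 1 (fully open). A call has 1 to 5 rows; each row is the pose to reach, as a shift and turn from the pose commanded when the call began, along the tool's axes at that moment, turning the shorter way round; what a row does not reach only later rows make up. A row lasts 1/12 s, in which the tool goes at most 41.7 mm and 7.16 degrees, less where a joint would pass 70% of its speed; a pose out of reach is approached as far as the arm can. A call with a number of a shift or a turn outside -1 to 1 is refused whole. A call with a gripper value outside its range is refused whole. The fingers move at their own pace and stop on an object; FORCE is the grip in N (left out, the last holds). Time passes only in rows, so rows that repeat a pose let the fingers close. It gives the time, the measured TCP pose, the force and the opening at its end, in the units of the state.
- get_state(): the state, without advancing time (a new reading comes with each control period).
- grab_frame(name): name is "scene" or "top" or "wrist"; returns the picture (480x640x3 uint8, red, green, blue); there is no depth.
- get_calibration(name): a dict with "K" (3x3 intrinsics, pixels), "pose" (4x4, takes a point from camera to world coordinates). Camera axes: x right, y up, looking along -z (the intrinsics and any distortion apply to the point x, -y, -z); pixel columns grow to the right and rows downward; lengths in m; the calibration is good to about 2 mm. The wrist camera is an equidistant fisheye: a pixel r from the principal point sees the ray r / f radians off the axis. A picture is of the moment at which its call begins: read the wrist's pose just before it. get_calibration takes no time and is no camera call; for the wrist camera it gives the pose at the moment of the call.
- job_done(): hands the job in, once; it reports no verdict.
The state is a dict: "t": time; "q": joint angles; "qd": joint speeds; "joint_efforts": joint torques, N m; "eef_pos": TCP position; "ee_rot": TCP orientation; "force": force on the tool from outside, world axes, zero at the start; "moment": the same for the moment, N m; "width": finger opening in m.
Only numpy, scipy, OpenCV 4.12 (cv2) and the standard library are available. Lean on these libraries where they do the work, as an engineer would, in place of code of your own. Each camera call takes 0.05 s, during which the arm holds its last target.

## Working session

There is one attempt and no reset: what is moved stays moved. The work goes in short steps, Python scripts to look and compute and a shell command to move; the robot and the scene stay as the last step left them, time stands still between calls to the robot, and variables do not carry over. Pictures are saved under pics/ and viewed, and the job is handed in when it is done.

```bash
mkdir -p pics
python3 - <<'E'
from station import *
import cv2
s=get_state();print({k:s[k] for k in s})
print(grip_depth)
for n in ["scene","top","wrist"]:
    c=get_calibration(n);print(n,c)
    cv2.imwrite(f"pics/{n}0.png",grab_frame(n)[:,:,::-1])
E
```

```text
{'t': 0.0, 'q': array([ 1.40108188e+00,  3.59371798e-01,  1.10595714e-02, -3.68260358e-04,
       -1.22411590e+00, -2.88109363e-01]), 'qd': array([-0.00069961,  0.00196068, -0.0004067 ,  0.00041575, -0.00087616,
        0.00013992]), 'joint_efforts': array([ 3.32790805e-04, -5.82724142e+01,  2.93051970e+01,  6.99717790e+00,
        6.76054580e-03, -1.58779017e-04]), 'eef_pos': array([0.29814261, 0.60503021, 0.2256295 ]), 'ee_rot': array([ 3.13992974e+00, -1.31785807e-04, -4.57949108e-01]), 'force': array([ 1.07406448,  0.51549513, -0.18392356]), 'moment': array([-0.0124538 ,  0.00713992,  0.00766983]), 'width': 0.08758475262739601}
0.0188
scene {'K': array([[520.18605818,   0.        , 320.32660532],
       [  0.        , 520.18605818, 234.84646306],
       [  0.        ,   0.        ,   1.        ]]), 'pose': array([[-0.07144561, -0.68498896,  0.72504183,  1.377999  ],
       [ 0.99743855, -0.04655481,  0.05430455,  0.06034748],
       [-0.00344384,  0.72706449,  0.68656053,  0.92709701],
       [ 0.        ,  0.        ,  0.        ,  1.        ]])}
top {'K': array([[449.00943704,   0.        , 318.98039226],
       [  0.        , 449.00943704, 246.06666288],
       [  0.        ,   0.        ,   1.        ]]), 'pose': array([[ 0.02056227,  0.988377  , -0.15062569,  0.46107139],
       [-0.99959208,  0.01733676, -0.02269617, -0.02623988],
       [-0.01982101,  0.15103093,  0.9883303 ,  0.90531078],
       [ 0.        ,  0.        ,  0.        ,  1.        ]])}
wrist {'K': array([[371.64829954,   0.        , 321.96022775],
       [  0.        , 371.64829954, 242.90746576],
       [  0.        ,   0.        ,   1.        ]]), 'pose': array([[-0.44146043,  0.85282435,  0.27893246,  0.37521159],
       [-0.89727846, -0.42028409, -0.13510234,  0.56664329],
       [ 0.00201231, -0.30992243,  0.95075972,  0.38456978],
       [ 0.        ,  0.        ,  0.        ,  1.        ]])}
```

View pics/scene0.png

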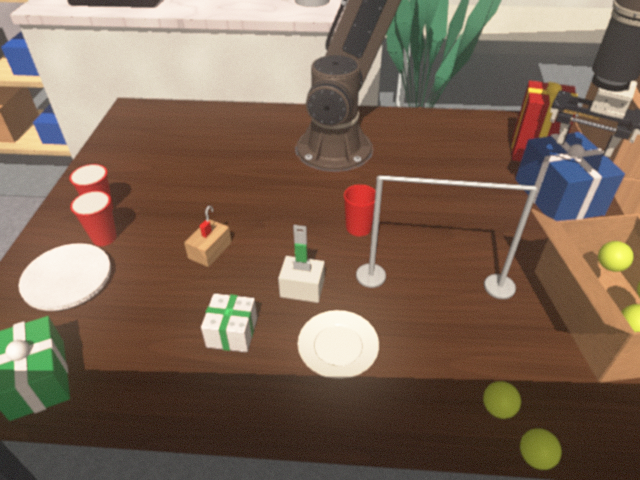

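View pics/top0.png

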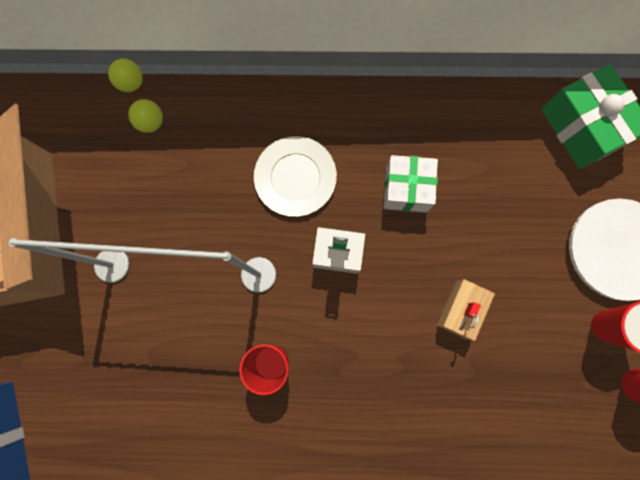

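View pics/wrist0.png

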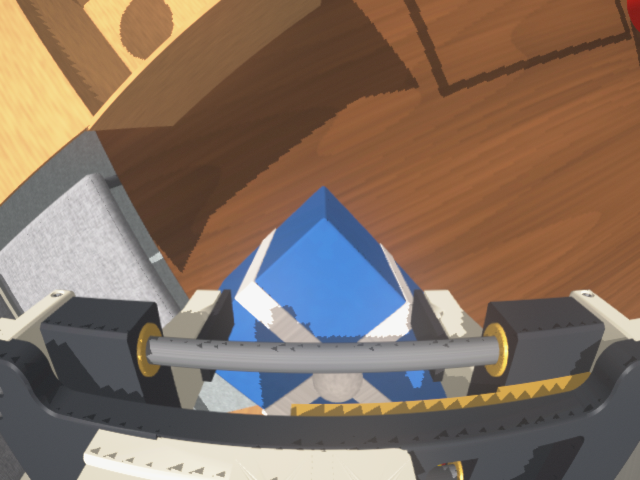

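The scene view shows the stand near (208,240), the block near (302,277) and the rail bar from (379,179) to (535,188). In the top view these are at (466,310), (339,250) and (12,243)-(227,256). I'll build helpers and take rough positions.

```bash
cat > h.py <<'E'
from station import *
import numpy as np, cv2
from scipy.spatial.transform import Rotation as Rn
def ray(cal,name,u,v):
    K=np.array(cal["K"]);P=np.array(cal["pose"])
    x=(u-K[0,2])/K[0,0];y=(v-K[1,2])/K[1,1]
    if name=="wrist":
        r=np.hypot(x,y); d=np.array([np.sin(r)*x/max(r,1e-9),np.sin(r)*y/max(r,1e-9),np.cos(r)])
    else: d=np.array([x,y,1.])
    d=np.array([d[0],-d[1],-d[2]]); d/=np.linalg.norm(d)
    return P[:3,3],P[:3,:3]@d
def onz(cal,name,u,v,z):
    o,d=ray(cal,name,u,v);return o+d*(z-o[2])/d[2]
def tri(rays):
    A=np.zeros((3,3));b=np.zeros(3)
    for o,d in rays:
        M=np.eye(3)-np.outer(d,d);A+=M;b+=M@o
    p=np.linalg.solve(A,b)
    return p,[np.linalg.norm((np.eye(3)-np.outer(d,d))@(p-o)) for o,d in rays]
def project(cal,name,p):
    K=np.array(cal["K"]);P=np.array(cal["pose"]);c=P[:3,:3].T@(np.array(p)-P[:3,3]);c=np.array([c[0],-c[1],-c[2]])
    if name=="wrist":
        th=np.arctan2(np.hypot(c[0],c[1]),c[2]);r=np.hypot(c[0],c[1]);x=th*c[0]/r;y=th*c[1]/r
    else: x,y=c[0]/c[2],c[1]/c[2]
    return np.array([K[0,0]*x+K[0,2],K[1,1]*y+K[1,2]])
def crop(src,u0,v0,w,h,s,dst):
    im=cv2.imread(src);cv2.imwrite(dst,cv2.resize(im[v0:v0+h,u0:u0+w],None,fx=s,fy=s,interpolation=cv2.INTER_CUBIC))
def rot(s): return Rn.from_euler("xyz",s["ee_rot"])
def rel(p,R):  # slide shares & turn shares to reach TCP pos p and orientation R from the measured pose
    s=get_state();R0=rot(s)
    return R0.inv().apply(np.array(p)-s["eef_pos"])/0.5,(R0.inv()*R).as_rotvec()/(2*np.pi)
E
python3 - <<'E'
from h import *
crop("pics/top0.png",420,270,100,80,8,"pics/t1.png");crop("pics/scene0.png",170,190,100,80,8,"pics/s1.png")
crop("pics/top0.png",300,215,80,75,8,"pics/t2.png");crop("pics/scene0.png",260,210,80,100,6,"pics/s2.png")
S=get_calibration("scene");T=get_calibration("top")
for a,b in [((379,179),(227,256)),((535,188),(12,243)),((208,240),(466,310)),((300,227),(340,240))]:
    print(tri([ray(S,"scene",*a),ray(T,"top",*b)]))
E
```

```text
(array([0.53824395, 0.11515297, 0.29303735]), [np.float64(0.0006003601877101366), np.float64(0.0006003601877101272)])
(array([0.55081802, 0.41737098, 0.29552037]), [np.float64(0.0011010325261441069), np.float64(0.0011010325261440797)])
(array([ 0.47514623, -0.28697759,  0.0371598 ]), [np.float64(0.00150111354106595), np.float64(0.0015011135410659307)])
(array([ 0.58025605, -0.04274819,  0.19152476]), [np.float64(0.0007488738959290167), np.float64(0.0007488738959289904)])
```

View pics/t1.png

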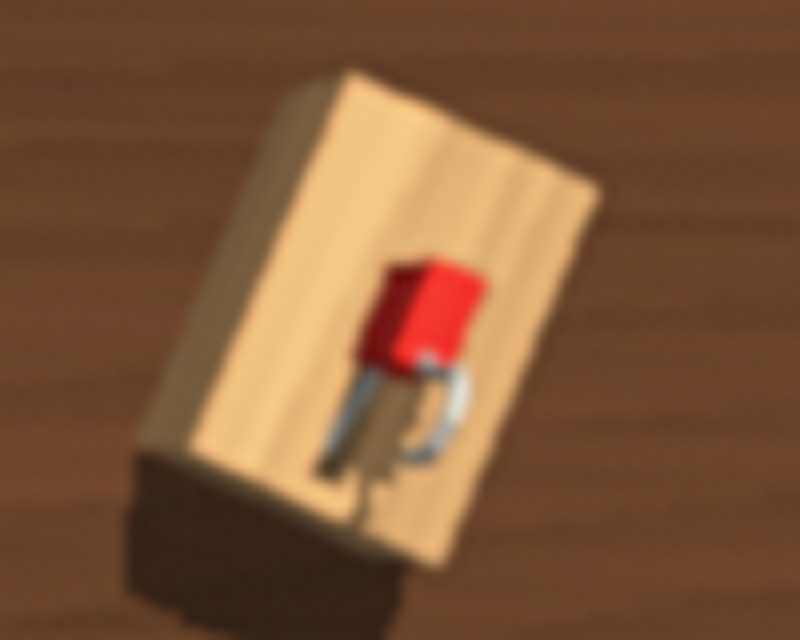

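View pics/s1.png

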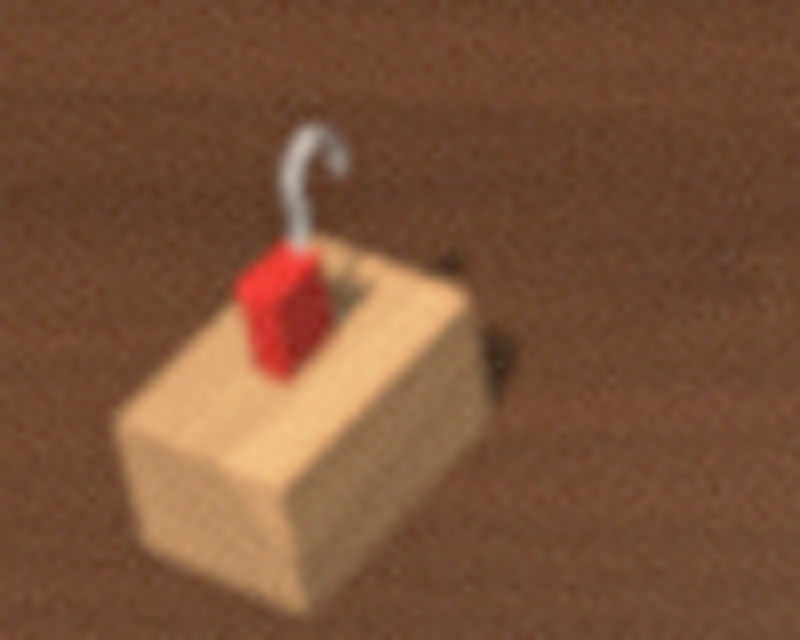

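View pics/t2.png

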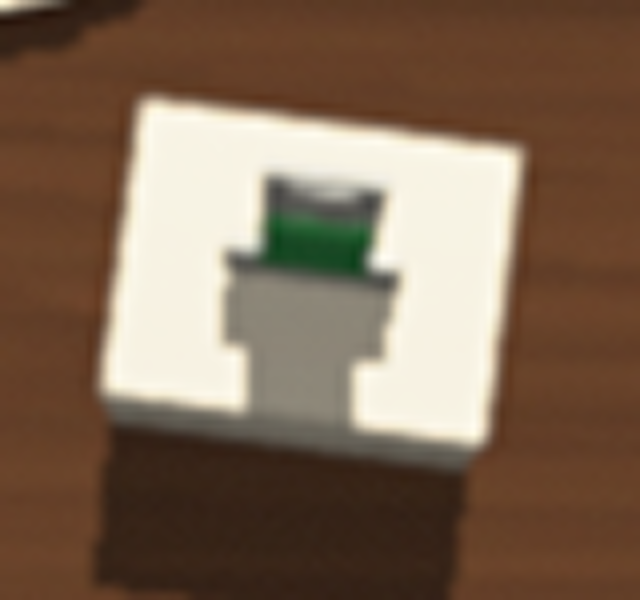

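View pics/s2.png

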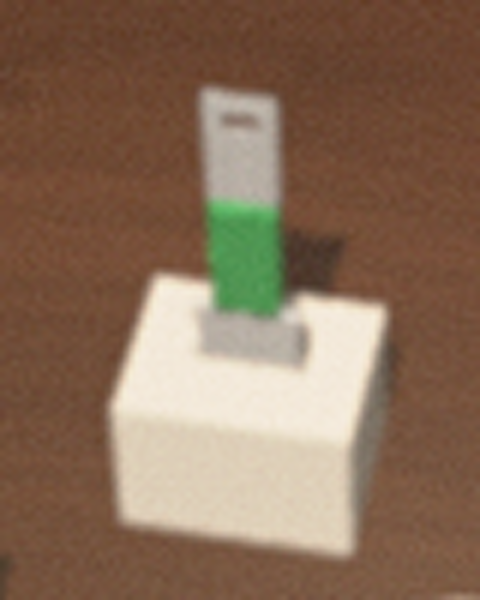

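Crops show the hook's upper bend pointing toward the robot (stand +x roughly world +X, yaw about -22°). The block has yaw about -8°, the tab hole is seen near (300,230) in scene, and the rail bar lies nearly along y. Measuring now.

Run:
```python
from h import *
S=get_calibration("scene");T=get_calibration("top")
c=lambda o,s,p:(o[0]+(p[0]+.5)/s-.5,o[1]+(p[1]+.5)/s-.5)
t1=lambda *p:ray(T,"top",*c((420,270),8,p)); s1=lambda *p:ray(S,"scene",*c((170,190),8,p))
t2=lambda *p:ray(T,"top",*c((300,215),8,p)); s2=lambda *p:ray(S,"scene",*c((260,210),6,p))
def go(prs):
    P=[]
    for n,a,b in prs:
        p,e=tri([a,b]);P.append(p);print(n,p.round(4),np.round(e[0]*1e3,1))
    return np.array(P)
P=go([("A",t1(195,450),s1(468,295)),("B",t1(440,568),s1(325,238)),("C",t1(600,188),s1(118,415)),("D",t1(345,72),s1(290,490))])
print(P.mean(0),np.degrees(np.arctan2(*(P[3]-P[0])[[1,0]])),np.degrees(np.arctan2(*(P[2]-P[1])[[1,0]])),np.linalg.norm(P[3]-P[0]),np.linalg.norm(P[0]-P[1]))
# block top corners: A near-left(robot side,+y) etc
Q=go([("A",t2(100,397),s2(388,305)),("B",t2(487,445),s2(157,275)),("C",t2(524,147),s2(112,408)),("D",t2(140,98),s2(350,440))])
print(Q.mean(0),np.degrees(np.arctan2(*(Q[3]-Q[0])[[1,0]])),np.degrees(np.arctan2(*(Q[2]-Q[1])[[1,0]])),np.linalg.norm(Q[3]-Q[0]),np.linalg.norm(Q[0]-Q[1]))
go([("tabL",t2(383,190),s2(202,90)),("tabR",t2(268,180),s2(280,97)),])
# using z plane along scene: point on spatula centre plane
```

```text
A [ 0.4451 -0.2398  0.0578] 1.1
B [ 0.4193 -0.2933  0.0562] 3.4
C [ 0.5071 -0.3337  0.0601] 1.5
D [ 0.5331 -0.2758  0.0582] 1.8
[ 0.47611934 -0.28568117  0.05805892] -22.24888942908172 -24.734362505571944 0.09508814024768335 0.05935757127926491
A [0.5541 0.0063 0.0669] 1.0
B [ 0.5444 -0.084   0.0672] 1.5
C [ 0.6151 -0.0921  0.0686] 1.5
D [ 0.6253 -0.0022  0.0693] 0.4
[ 0.58472055 -0.04299308  0.06798508] -6.857189404535237 -6.570964221441334 0.0717579347498901 0.0908197032561762
tabL [ 0.582  -0.0554  0.1991] 0.3
tabR [ 0.5835 -0.0303  0.1988] 1.9
```

```bash
python3 -m crank '[{"turn":[0,0,0],"slide":[0,0,-0.42],"fingers":1},{"turn":[0,0,0],"slide":[0,0,-0.42],"fingers":1},{"turn":[0,0,0],"slide":[0,0,-0.42],"fingers":1},{"turn":[0,0,0],"slide":[0,0,-0.42],"fingers":1},{"turn":[0,0,0],"slide":[0,0,-0.42],"fingers":1}]' 30
python3 - <<'E'
from h import *
print(rel([0.45,-0.27,0.43],Rn.from_euler("xyz",[np.pi,0.44,np.radians(-23)])))
E
```

```text
t: 0.57
eef_pos: [0.2982, 0.6049, 0.4369]
ee_rot: [3.141, 0.0, -0.458]
force: [0.2, 1.6, -0.1]
width: 0.0876
(array([1.04567974, 1.43536462, 0.0139825 ]), array([-0.00195811, -0.07000243, -0.00883046]))
```

```bash
python3 -m crank '[{"turn":[0,0,0],"slide":[0.7,0.96,0],"fingers":1},{"turn":[0,0,0],"slide":[0.7,0.96,0],"fingers":1},{"turn":[0,0,0],"slide":[0.7,0.96,0],"fingers":1},{"turn":[0,0,0],"slide":[0.7,0.96,0],"fingers":1},{"turn":[0,0,0],"slide":[0.7,0.96,0],"fingers":1}]'
python3 -m crank '[{"turn":[0,0,0],"slide":[0.7,0.96,0],"fingers":1},{"turn":[0,0,0],"slide":[0.7,0.96,0],"fingers":1},{"turn":[0,0,0],"slide":[0.7,0.96,0],"fingers":1},{"turn":[0,0,0],"slide":[0.7,0.96,0],"fingers":1},{"turn":[0,0,0],"slide":[0.7,0.96,0],"fingers":1}]'
python3 -m crank '[{"turn":[0,0,0],"slide":[0.7,0.96,0],"fingers":1},{"turn":[0,0,0],"slide":[0.7,0.96,0],"fingers":1},{"turn":[0,0,0],"slide":[0.7,0.96,0],"fingers":1},{"turn":[0,0,0],"slide":[0.7,0.96,0],"fingers":1},{"turn":[0,0,0],"slide":[0.7,0.96,0],"fingers":1}]'
python3 - <<'E'
from h import *
print(rel([0.45,-0.27,0.24],Rn.from_euler("xyz",[np.pi,0.44,np.radians(-23)])))
E
```

```text
t: 0.98
eef_pos: [0.3339, 0.3982, 0.4346]
ee_rot: [3.141, 0.0, -0.457]
force: [0.6, 0.1, 0.4]
width: 0.0876
t: 1.4
eef_pos: [0.3693, 0.1928, 0.435]
ee_rot: [-3.141, -0.0, -0.457]
force: [1.8, 0.1, -0.2]
width: 0.0878
t: 1.82
eef_pos: [0.4048, -0.0123, 0.4353]
ee_rot: [-3.14, -0.001, -0.457]
force: [1.4, 0.8, 0.0]
width: 0.0875
(array([0.30822798, 0.42307048, 0.39023696]), array([-0.00213015, -0.07012785, -0.00867086]))
```

```bash
python3 -m crank '[{"turn":[0,-0.07,-0.009],"slide":[0.31,0.42,0.2],"fingers":1},{"turn":[0,-0.07,-0.009],"slide":[0.31,0.42,0.2],"fingers":1},{"turn":[0,-0.07,-0.009],"slide":[0.31,0.42,0.2],"fingers":1},{"turn":[0,-0.07,-0.009],"slide":[0.31,0.42,0.2],"fingers":1},{"turn":[0,-0.07,-0.009],"slide":[0.31,0.42,0.2],"fingers":1}]'
python3 - <<'E'
from h import *
print(rel([0.45,-0.27,0.21],Rn.from_euler("xyz",[np.pi,0.44,np.radians(-23)])))
E
```

```text
t: 2.23
eef_pos: [0.4382, -0.1886, 0.3601]
ee_rot: [-3.127, 0.458, -0.398]
force: [0.6, 1.9, -2.6]
width: 0.088
(array([0.20874911, 0.14417357, 0.22978856]), array([-0.00205068,  0.00281512,  0.0004068 ]))
```

```bash
python3 -m crank '[{"turn":[-0.002,0.003,0],"slide":[0.209,0.144,0.23],"fingers":1},{"turn":[-0.002,0.003,0],"slide":[0.209,0.144,0.23],"fingers":1},{"turn":[-0.002,0.003,0],"slide":[0.209,0.144,0.23],"fingers":1},{"turn":[-0.002,0.003,0],"slide":[0.209,0.144,0.23],"fingers":1},{"turn":[-0.002,0.003,0],"slide":[0.209,0.144,0.23],"fingers":1}]'
python3 - <<'E'
from h import *
c=get_calibration("wrist");print(get_state()["eef_pos"],c["pose"].tolist())
cv2.imwrite("pics/w1.png",grab_frame("wrist")[:,:,::-1])
E
```

```text
t: 2.65
eef_pos: [0.4488, -0.2696, 0.2097]
ee_rot: [-3.141, 0.432, -0.401]
force: [-1.1, 1.3, -0.9]
width: 0.0873
[ 0.44876692 -0.26957497  0.20969871] [[-0.38953671626173875, 0.6756629716220174, 0.6258919199533785, 0.5814936379652157], [-0.9210109371146201, -0.28578283226837375, -0.26470176897012926, -0.32671022365451613], [1.9981762204483242e-05, -0.6795643616020275, 0.733615892713045, 0.3186607342235073], [0.0, 0.0, 0.0, 1.0]]
```

View pics/w1.png

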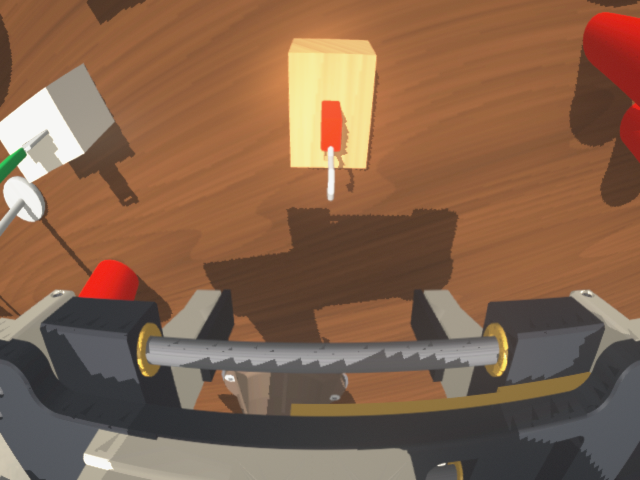

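Run:
```python
from h import *
crop("pics/w1.png",280,30,110,180,4,"pics/w1c.png")
im=cv2.imread("pics/w1.png").astype(int)
m=((im[:,:,2]>130)&(im[:,:,1]<70)&(im[:,:,0]<70)).astype(np.uint8);m[:, :300]=0;m[:,360:]=0;m[220:]=0
print(np.argwhere(m).min(0),np.argwhere(m).max(0))
for v in range(98,156,4): u=np.where(m[v])[0];print(v,u.min() if len(u) else None,u.max() if len(u) else None,im[v,331])
```

```text
Traceback (most recent call last):
ValueError: zero-size array to reduction operation minimum which has no identity
```

View pics/w1c.png

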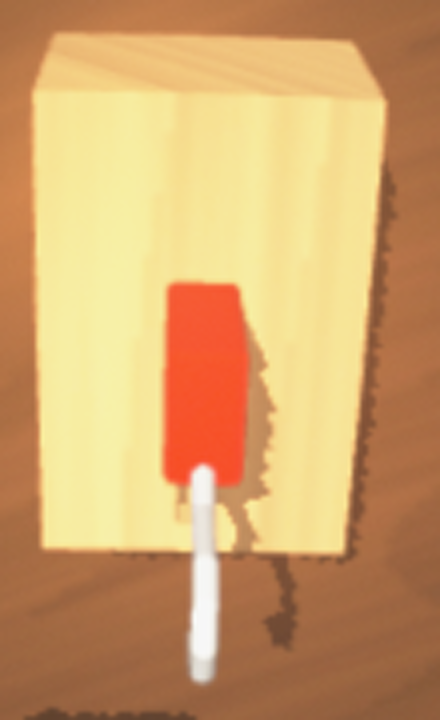

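```bash
cat >> h.py <<'E'
S=get_calibration("scene");T=get_calibration("top")
cc=lambda o,s,p:(o[0]+(p[0]+.5)/s-.5,o[1]+(p[1]+.5)/s-.5)
W1={"K":get_calibration("wrist")["K"],"pose":np.array([[-0.38953671626173875, 0.6756629716220174, 0.6258919199533785, 0.5814936379652157], [-0.9210109371146201, -0.28578283226837375, -0.26470176897012926, -0.32671022365451613], [1.9981762204483242e-05, -0.6795643616020275, 0.733615892713045, 0.3186607342235073], [0.0, 0.0, 0.0, 1.0]])}
w1=lambda *p:ray(W1,"wrist",*cc((280,30),4,p))
t1=lambda *p:ray(T,"top",*cc((420,270),8,p))
s1=lambda *p:ray(S,"scene",*cc((170,190),8,p))
def pz(r,z): o,d=r; return o+d*(z-o[2])/d[2]
E
python3 - <<'E'
from h import *
yaw=np.radians(-23.3)
def show(n,p): print(n,np.round(p,4))
A,B,C,D=[pz(w1(*p),.054) for p in [(42,548),(345,553),(385,100),(34,90)]]
P=np.array([A,B,C,D]);show("stand",P.mean(0));print(np.degrees(np.arctan2(*(D-A)[[1,0]])),np.degrees(np.arctan2(*(C-B)[[1,0]])),np.degrees(np.arctan2(*(A-B)[[1,0]]))-90,np.degrees(np.arctan2(*(D-C)[[1,0]]))-90,np.linalg.norm(D-A),np.linalg.norm(A-B))
for nm,w,t,s in [("A",(42,548),(195,450),(468,295)),("B",(345,553),(440,568),(325,238)),("C",(385,100),(600,188),(118,415)),("D",(34,90),(345,72),(290,490))]:
    p,e=tri([w1(*w),t1(*t)]);show(nm+" wt",p); p,e=tri([w1(*w),s1(*s)]);show(nm+" ws",p);
show("gb",pz(w1(203,283),.054));show("gt+",pz(w1(207,357),.09));show("gt-",pz(w1(204,485),.09))
show("top gt+",pz(t1(462,272),.09));show("top gt-",pz(t1(428,368),.09))
R=Rn.from_euler("z",yaw)
a=pz(w1(203,283),.054)-R.apply([.012,0,0]);b=pz(w1(204,485),.09)+R.apply([.014,0,0]);c=pz(w1(207,357),.09)-R.apply([.012,0,0])
show("org",a);show("",b);show("",c)
show("crown top",tri([w1(203,470),t1(435,362)])[0])
E
```

```text
stand [ 0.4764 -0.2889  0.054 ]
-24.461592536987656 -23.87125816038588 -23.889731433566922 -24.138278934921274 0.09652873123047724 0.06281557710573434
A wt [ 0.4455 -0.2412  0.0554]
A ws [ 0.4447 -0.24    0.0557]
B wt [ 0.4194 -0.2978  0.0533]
B ws [ 0.412  -0.2951  0.0457]
C wt [ 0.5077 -0.337   0.0547]
C ws [ 0.5079 -0.3346  0.059 ]
D wt [ 0.5332 -0.2798  0.0521]
D ws [ 0.5311 -0.2779  0.0534]
gb [ 0.4863 -0.2932  0.054 ]
gt+ [ 0.4867 -0.2934  0.09  ]
gt- [ 0.4642 -0.2837  0.09  ]
top gt+ [ 0.4862 -0.293   0.09  ]
top gt- [ 0.4648 -0.2848  0.09  ]
org [ 0.4753 -0.2885  0.054 ]
 [ 0.4771 -0.2892  0.09  ]
 [ 0.4757 -0.2886  0.09  ]
crown top [ 0.4668 -0.2854  0.091 ]
```

Wrist, top and scene views agree on the hook: origin (0.476,-0.289), z≈0.078, yaw -24°. Going to pregrasp.

```bash
cat >> h.py <<'E'
def tcp(G,th,yaw):
    R=Rn.from_euler("xyz",[np.pi,th,np.radians(yaw)]);return np.array(G)+grip_depth*R.apply([0,0,1]),R
E
python3 - <<'E'
from h import *
p,R=tcp([.476,-.289,.08],.42,-24.1)
print(p,rel(p,R),rel(p+R.apply([0,0,-.04]),R))
E
```

```text
[ 0.46900231 -0.28586978  0.06283393] (array([0.16905695, 0.01526361, 0.25071751]), array([0.00131975, 0.00160186, 0.00291988])) (array([0.16824575, 0.01591955, 0.17072431]), array([0.00131975, 0.00160186, 0.00291988]))
```

```bash
python3 -m crank '[{"turn":[0.0013,0.0016,0.003],"slide":[0.168,0.016,0.12],"fingers":1},{"turn":[0.0013,0.0016,0.003],"slide":[0.168,0.016,0.12],"fingers":1},{"turn":[0.0013,0.0016,0.003],"slide":[0.168,0.016,0.171],"fingers":1},{"turn":[0.0013,0.0016,0.003],"slide":[0.168,0.016,0.171],"fingers":1},{"turn":[0.0013,0.0016,0.003],"slide":[0.168,0.016,0.171],"fingers":1}]'
python3 - <<'E'
from h import *
p,R=tcp([.476,-.289,.08],.42,-24.1)
print(rel(p,R))
cv2.imwrite("pics/w2.png",grab_frame("wrist")[:,:,::-1])
E
```

```text
t: 3.12
eef_pos: [0.4864, -0.2916, 0.1046]
ee_rot: [3.141, 0.414, -0.418]
force: [-0.1, -0.6, 1.3]
width: 0.0875
(array([0.00028952, 0.00363412, 0.09117287]), array([ 0.00021306, -0.00092958,  0.00038864]))
```

View pics/w2.png

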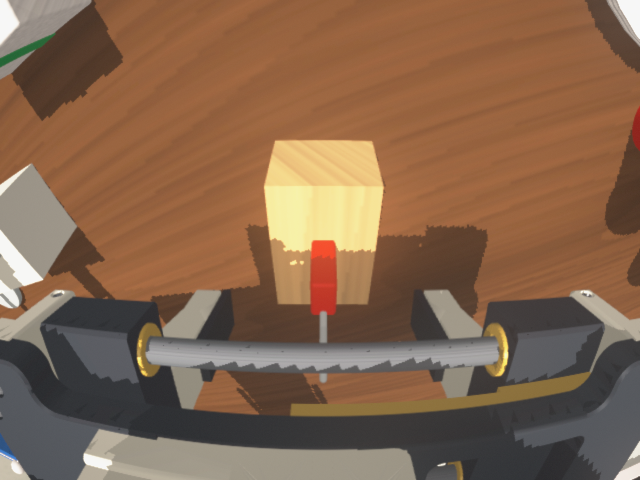

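The red grip (323,275) is centred between the fingers (232 and 412). Descending and closing.

```bash
python3 -m crank '[{"turn":[0,-0.001,0.0004],"slide":[0,0.003,0.04],"fingers":1},{"turn":[0,-0.001,0.0004],"slide":[0,0.003,0.08],"fingers":1},{"turn":[0,-0.001,0.0004],"slide":[0,0.003,0.091],"fingers":1},{"turn":[0,-0.001,0.0004],"slide":[0,0.003,0.091],"fingers":1},{"turn":[0,-0.001,0.0004],"slide":[0,0.003,0.091],"fingers":1}]' 30
python3 - <<'E'
from h import *
p,R=tcp([.476,-.289,.08],.42,-24.1)
print(rel(p,R))
E
python3 -m crank '[{"turn":[0,0,0],"slide":[0,0,0],"fingers":-1},{"turn":[0,0,0],"slide":[0,0,0],"fingers":-1},{"turn":[0,0,0],"slide":[0,0,0],"fingers":-1},{"turn":[0,0,0],"slide":[0,0,0],"fingers":-1},{"turn":[0,0,0],"slide":[0,0,0],"fingers":-1}]' 30
```

```text
t: 3.58
eef_pos: [0.4714, -0.2865, 0.0655]
ee_rot: [3.141, 0.413, -0.42]
force: [-0.2, -0.2, 0.4]
width: 0.0877
(array([-0.00225023,  0.00072229,  0.00688676]), array([ 0.0001233 , -0.00106984,  0.00011566]))
t: 4.0
eef_pos: [0.47, -0.2862, 0.0631]
ee_rot: [3.141, 0.417, -0.421]
force: [-0.6, -1.3, 0.0]
width: 0.0598
```

```bash
python3 -m crank '[{"turn":[0,0,0],"slide":[0,0,0],"fingers":-1},{"turn":[0,0,0],"slide":[0,0,0],"fingers":-1},{"turn":[0,0,0],"slide":[0,0,0],"fingers":-1},{"turn":[0,0,0],"slide":[0,0,0],"fingers":-1},{"turn":[0,0,0],"slide":[0,0,0],"fingers":-1}]' 30
python3 -m crank '[{"turn":[0,0,0],"slide":[0,0,0],"fingers":-1},{"turn":[0,0,0],"slide":[0,0,0],"fingers":-1},{"turn":[0,0,0],"slide":[0,0,0],"fingers":-1},{"turn":[0,0,0],"slide":[0,0,0],"fingers":-1}]' 30
python3 - <<'E'
from h import *
s=get_state();print(s)
print(rot(s).inv().apply([0,0,.1])/0.5)
E
```

```text
t: 4.42
eef_pos: [0.4698, -0.2861, 0.0628]
ee_rot: [3.141, 0.417, -0.421]
force: [-0.4, -1.2, 0.4]
width: 0.0265
t: 4.75
eef_pos: [0.4699, -0.2861, 0.0629]
ee_rot: [3.141, 0.417, -0.421]
force: [0.0, -1.4, -0.9]
width: 0.0141
{'t': 4.75, 'q': array([-0.24340976,  0.56301293, -0.10711118, -0.07362072, -1.31249241,
        1.42712851]), 'qd': array([-0.00171728, -0.00099952,  0.00082512, -0.00219749, -0.00077991,
       -0.00118131]), 'joint_efforts': array([-4.36985458e-03, -6.69281673e+01,  2.28837669e+01,  5.58099121e+00,
       -1.30684566e+00,  1.52999541e-02]), 'eef_pos': array([ 0.46987431, -0.28607535,  0.06289405]), 'ee_rot': array([ 3.14122817,  0.41691815, -0.42083951]), 'force': array([ 0.00701595, -1.42338369, -0.91775451]), 'moment': array([-0.55314265, -1.34827574,  0.00817586]), 'width': 0.014145088623399053}
[-8.09889032e-02  6.66531418e-05 -1.82868240e-01]
```

```bash
python3 -m crank '[{"turn":[0,0,0],"slide":[-0.008,0,-0.018],"fingers":-1},{"turn":[0,0,0],"slide":[-0.032,0,-0.073],"fingers":-1},{"turn":[0,0,0],"slide":[-0.065,0,-0.146],"fingers":-1},{"turn":[0,0,0],"slide":[-0.097,0,-0.219],"fingers":-1},{"turn":[0,0,0],"slide":[-0.138,0,-0.311],"fingers":-1}]' 40
python3 - <<'E'
from h import *
s=get_state();print(s["eef_pos"],s["width"],s["force"]);print(get_calibration("wrist")["pose"].tolist())
for n in ["wrist","top","scene"]: cv2.imwrite(f"pics/{n}3.png",grab_frame(n)[:,:,::-1])
crop("pics/wrist3.png",210,180,220,240,3,"pics/w3.png")
E
```

```text
t: 5.17
eef_pos: [0.4693, -0.2859, 0.2266]
ee_rot: [3.141, 0.418, -0.421]
force: [1.9, -0.3, -0.8]
width: 0.014
[ 0.46925273 -0.28588628  0.22657765] 0.014037741780182257 [ 1.89486038 -0.31813234 -0.75681209]
[[-0.40768850236901766, 0.6784034308612931, 0.6111946253295538, 0.5995085256897811], [-0.9131203995840574, -0.3037019690954565, -0.2719857529926762, -0.3448736263286572], [0.0011049432375215293, -0.6689797448078444, 0.743279812814308, 0.33760711705573426], [0.0, 0.0, 0.0, 1.0]]
```

View pics/wrist3.png

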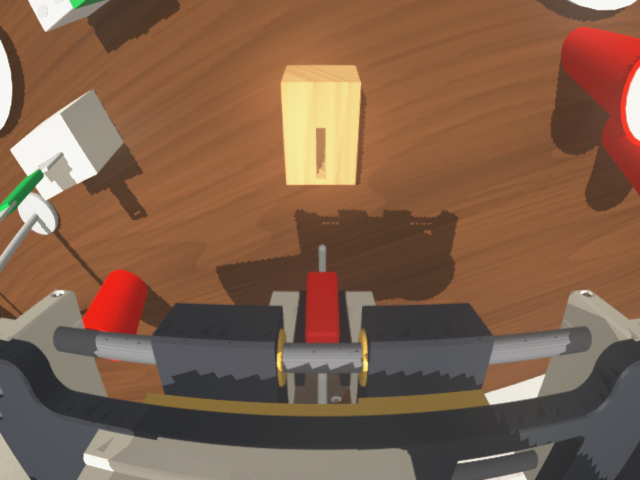

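View pics/scene3.png

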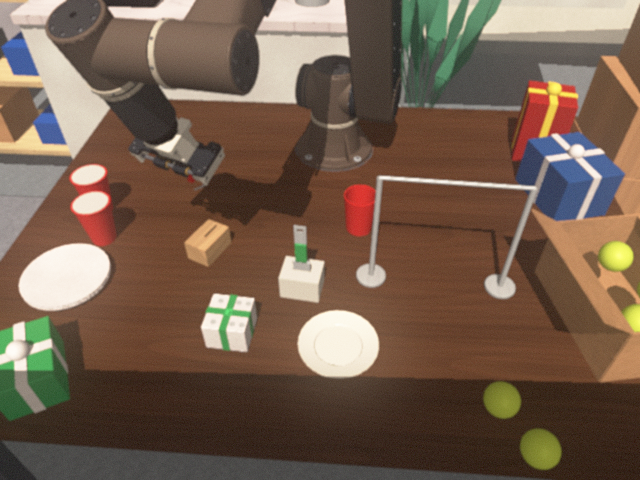

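The scene view shows the stand empty and the arm lifted. In the wrist view the grip is at (322,300) with the tip showing at (322,247). Next is the standoff behind the tab.

Run:
```python
from h import *
s=get_state();R=rot(s);cal=get_calibration("wrist")
G=s["eef_pos"]-grip_depth*R.apply([0,0,1]);print("G",G)
# hook frame at grasp: at t=4.75 grasp point relative to hook org
q=np.array([0.46987431,-0.28607535,0.06289405]);Rq=Rn.from_euler("xyz",[3.14122817,0.41691815,-0.42083951])
g=q-grip_depth*Rq.apply([0,0,1]);print("g",g)
off=Rn.from_euler("z",-24.1,degrees=True).inv().apply(g-[.476,-.289,.078]);print("grasp in hook",off)
Hk=Rq.inv()*Rn.from_euler("z",-24.1,degrees=True)  # hook in tool
H=R*Hk; O=G-H.apply(off)
for n,p in [("tip",[.002,0,-.0493]),("gt+",[.012,0,.012]),("gb+",[.012,0,-.024]),("crown",[-.024,0,.048])]:
    print(n,(O+H.apply(p)).round(4),project(cal,"wrist",O+H.apply(p)).round(1))
p,Rt=tcp([.541,-.038,.235],.42,-6.7);print(rel(p,Rt))
crop("pics/wrist3.png",280,230,80,120,5,"pics/w3.png")
```

```text
G [ 0.47823911 -0.28984017  0.24624737]
g [ 0.47682581 -0.28917919  0.08008366]
grasp in hook [0.00082699 0.00017363 0.00208366]
tip [ 0.4797 -0.2906  0.1949] [320.6 247.8]
gt+ [ 0.4883 -0.2945  0.2563] [320.3 333.5]
gb+ [ 0.4886 -0.2946  0.2203] [320.4 269. ]
crown [ 0.4551 -0.2797  0.292 ] [320.4 446.3]
(array([-0.07425587, -0.50646285,  0.05660555]), array([-0.01947272, -0.00183672, -0.04418417]))
```

View pics/w3.png

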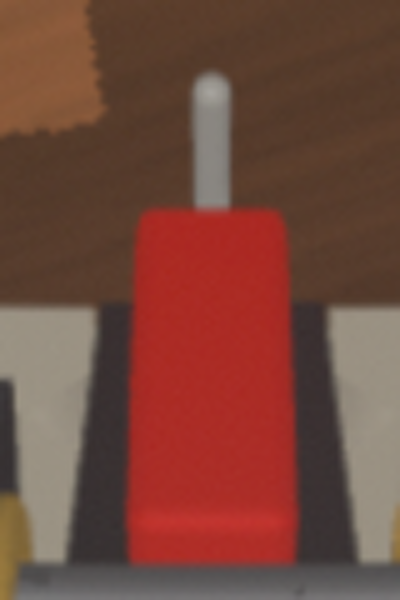

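```bash
python3 -m crank '[{"turn":[-0.0195,-0.0018,-0.044],"slide":[-0.015,-0.1,0.01],"fingers":-1},{"turn":[-0.0195,-0.0018,-0.044],"slide":[-0.025,-0.17,0.018],"fingers":-1},{"turn":[-0.0195,-0.0018,-0.044],"slide":[-0.037,-0.25,0.027],"fingers":-1},{"turn":[-0.0195,-0.0018,-0.044],"slide":[-0.049,-0.33,0.036],"fingers":-1},{"turn":[-0.0195,-0.0018,-0.044],"slide":[-0.059,-0.4,0.045],"fingers":-1}]' 40
python3 - <<'E'
from h import *
p,Rt=tcp([.541,-.038,.235],.42,-6.7);print(rel(p,Rt))
E
```

```text
t: 5.73
eef_pos: [0.5183, -0.086, 0.2154]
ee_rot: [-3.14, 0.429, -0.116]
force: [0.8, -0.7, 0.6]
width: 0.0137
(array([ 0.01500618, -0.10059047, -0.01199353]), array([-1.91638583e-04,  1.46902520e-03,  9.58628053e-05]))
```

```bash
python3 -m crank '[{"turn":[0,0.0015,0],"slide":[0.008,-0.05,-0.006],"fingers":-1},{"turn":[0,0.0015,0],"slide":[0.015,-0.08,-0.012],"fingers":-1},{"turn":[0,0.0015,0],"slide":[0.015,-0.1,-0.012],"fingers":-1},{"turn":[0,0.0015,0],"slide":[0.015,-0.1,-0.012],"fingers":-1},{"turn":[0,0.0015,0],"slide":[0.015,-0.1,-0.012],"fingers":-1}]' 40
cat >> h.py <<'E'
OFF=np.array([.0008,0.0002,.0021]);HK=Rn.from_euler("xyz",[3.14122817,0.41691815,-0.42083951]).inv()*Rn.from_euler("z",-24.1,degrees=True)
def hook():
    s=get_state();R=rot(s);H=R*HK;return s["eef_pos"]-grip_depth*R.apply([0,0,1])-H.apply(OFF),H
def hp(p): O,H=hook();return O+H.apply(np.array(p)/1000)
def snap(tag):
    s=get_state();c=get_calibration("wrist");np.save(f"pics/{tag}.npy",c["pose"])
    cv2.imwrite(f"pics/{tag}.png",grab_frame("wrist")[:,:,::-1]);return c
def wl(tag): return {"K":get_calibration("wrist")["K"],"pose":np.load(f"pics/{tag}.npy")}
E
python3 - <<'E'
from h import *
c=snap("w4");print(get_state()["eef_pos"],get_state()["ee_rot"]);print(hook()[0],hook()[1].as_euler("xyz",degrees=True),hp([2,0,-49.3]),project(c,"wrist",hp([2,0,-49.3])))
E
```

```text
t: 6.15
eef_pos: [0.5333, -0.0406, 0.2179]
ee_rot: [-3.141, 0.42, -0.118]
force: [0.1, 0.2, -0.7]
width: 0.0137
[ 0.53326489 -0.04107556  0.21790896] [-3.14054597  0.41954698 -0.11848409]
[ 0.54004375 -0.04210074  0.23298035] [ 0.0738743   0.15062585 -6.8090519 ] [ 0.54190849 -0.04225938  0.1836753 ] [320.79578637 247.38765542]
```

View pics/w4.png

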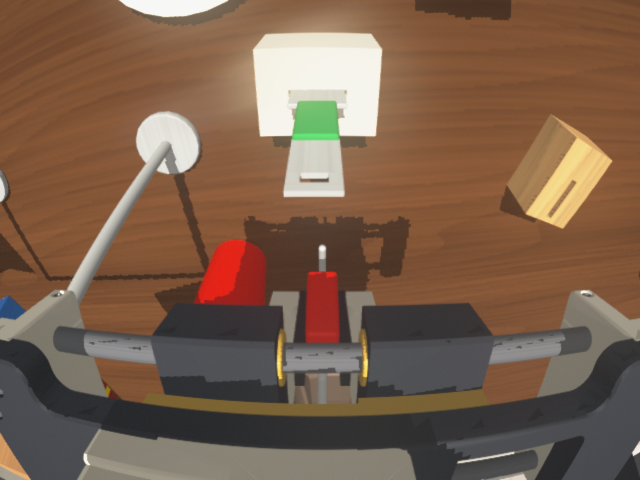

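Run:
```python
from h import *
crop("pics/w4.png",250,80,140,180,4,"pics/w4c.png")
```

```text
(no output)
```

View pics/w4c.png

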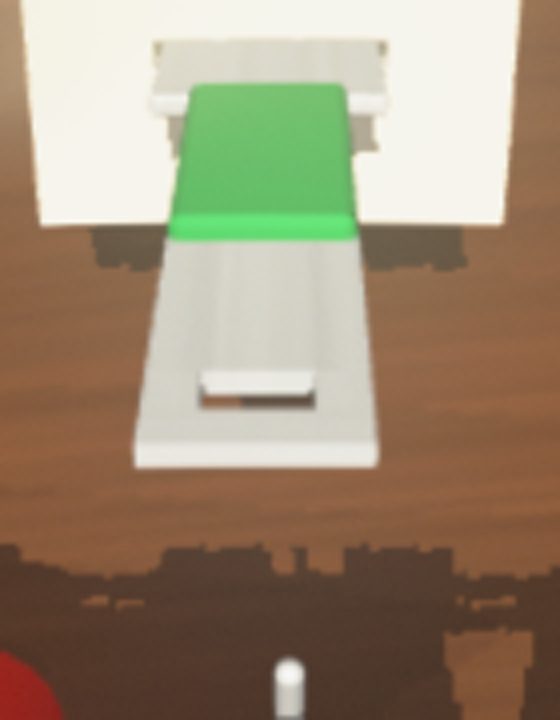

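The wrist view shows the tab with its hole at about (315,177) and the hook tip at (322,247). I'll take a second view from 70 mm higher to get height.

```bash
python3 -m crank '[{"turn":[0,0,0],"slide":[-0.028,0,-0.064],"fingers":-1},{"turn":[0,0,0],"slide":[-0.057,0,-0.128],"fingers":-1},{"turn":[0,0,0],"slide":[-0.057,0,-0.128],"fingers":-1},{"turn":[0,0,0],"slide":[-0.057,0,-0.128],"fingers":-1},{"turn":[0,0,0],"slide":[-0.057,0,-0.128],"fingers":-1}]' 40
python3 - <<'E'
from h import *
c=snap("w5");print(hook()[0],hook()[1].as_euler("xyz",degrees=True),hp([2,0,-49.3]),project(c,"wrist",hp([2,0,-49.3])))
crop("pics/w5.png",250,0,140,180,4,"pics/w5c.png")
E
```

```text
t: 6.62
eef_pos: [0.5332, -0.0413, 0.288]
ee_rot: [-3.14, 0.419, -0.119]
force: [-0.0, 0.2, -1.7]
width: 0.0137
[ 0.53973133 -0.04216919  0.30245143] [ 0.09122467  0.19131948 -6.86314147] [ 0.54156292 -0.04231058  0.25314509] [319.59025782 246.89549074]
```

View pics/w5c.png

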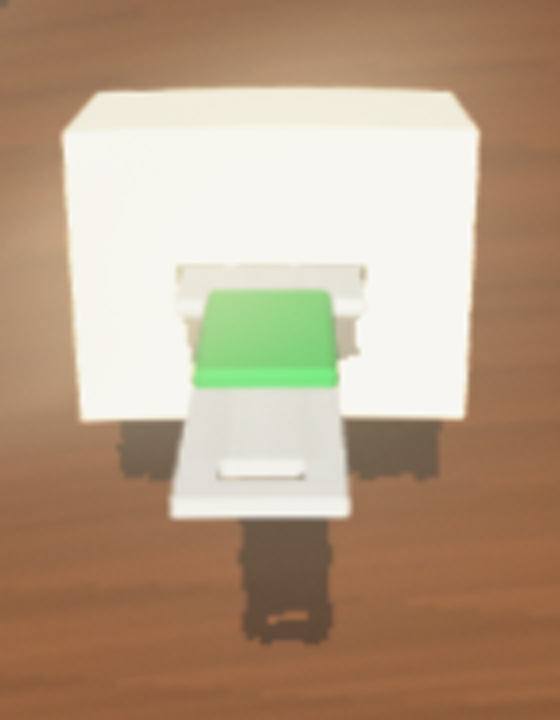

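Run:
```python
from h import *
a=lambda u,v:ray(wl("w4"),"wrist",*cc((250,80),4,(u,v)))
b=lambda u,v:ray(wl("w5"),"wrist",*cc((250,0),4,(u,v)))
s2=lambda *p:ray(S,"scene",*cc((260,210),6,p)); t2=lambda *p:ray(T,"top",*cc((300,215),8,p))
pr={"top+L":((138,441),(172,497),(280,97)),"top+R":((377,441),(349,497),(202,90)),"top-L":((135,466),(171,517),None),"top-R":((378,466),(350,517),None),"holeloL":((200,371),(217,460),None),"holeloR":((316,371),(305,460),None),"handL":((170,237),(195,387),None),"handR":((355,238),(338,387),None)}
for k,(x,y,z) in pr.items():
    p,e=tri([a(*x),b(*y)]);print(k,p.round(4),np.round(np.array(e)*1e3,1), tri([a(*x),b(*y),s2(*z)])[0].round(4) if z else "")
# hole width-based range in w4
def wid(r1,r2,w):
    d1,d2=r1[1],r2[1];m=(d1+d2);m/=np.linalg.norm(m);return r1[0]+m*(w/2/np.tan(np.arccos(d1@d2)/2))
print("w4 tab",wid(a(138,441),a(377,441),.026),"hole",wid(a(200,371),a(316,371),.013))
print("w5 tab",wid(b(172,497),b(349,497),.026))
# slot/block top in w5
for q in [(80,420),(465,416),(478,130),(64,130)]: print(pz(b(*q),.064).round(4))
```

```text
top+L [ 0.5885 -0.0319  0.1959] [0.1 0.1] [ 0.5901 -0.0311  0.2016]
top+R [ 0.5852 -0.0575  0.1956] [0. 0.] [ 0.5893 -0.0567  0.2043]
top-L [ 0.5854 -0.0311  0.1961] [0. 0.] 
top-R [ 0.5819 -0.0574  0.1956] [0. 0.] 
holeloL [ 0.5877 -0.0378  0.1813] [0.1 0.1] 
holeloR [ 0.5859 -0.0512  0.1811] [0. 0.] 
handL [ 0.5877 -0.032   0.1446] [0.1 0.1] 
handR [ 0.5846 -0.0571  0.1447] [0.2 0.2] 
w4 tab [ 0.58581802 -0.04459145  0.1942584 ] hole [ 0.58929461 -0.04494101  0.1853873 ]
w5 tab [ 0.58681252 -0.04467376  0.19568662]
[0.5557 0.0049 0.064 ]
[ 0.5456 -0.0855  0.064 ]
[ 0.6149 -0.0934  0.064 ]
[ 0.626  -0.0041  0.064 ]
```

Tab top is at 0.1958, the hole's lower edge at 0.181, so the hole centre is ≈(0.5853,-0.0445,0.1848). That is consistent with 0.147 m plus a tab of about 49 mm. I'll align the tip 15 mm short of the tab.

```bash
cat >> h.py <<'E'
HOLE=np.array([.5853,-.0445,.1848])
def dh(O1,yaw=None,pitch=0.0):
    "tool-axes slide/turn shares that bring hook origin to O1 (hook pitch/yaw deg)"
    O,H=hook();R=rot(get_state());s=get_state()
    Ht=Rn.from_euler("xyz",[0,np.radians(pitch),np.radians(yaw)]) if yaw is not None else H
    Rt=Ht*HK.inv();pt=np.array(O1)+Ht.apply(OFF)+grip_depth*Rt.apply([0,0,1])
    return (R.inv().apply(pt-s["eef_pos"])/.5).round(4),((R.inv()*Rt).as_rotvec()/(2*np.pi)).round(4)
def along(d,z,yaw=-6.9,dy=0.0005):
    u=np.array([np.cos(np.radians(yaw)),np.sin(np.radians(yaw)),0]);O=HOLE+u*(d-.002);O[1]+=dy;O[2]+=z+.0493;return O
E
python3 - <<'E'
from h import *
print(dh(along(-.04,0),-6.9),dh(along(-.015,0),-6.9))
E
```

```text
(array([ 0.0622, -0.0071,  0.122 ]), array([-0.0002,  0.0005,  0.0002])) (array([ 0.1079, -0.0071,  0.1016]), array([-0.0002,  0.0005,  0.0002]))
```

```bash
python3 -m crank '[{"turn":[0,0,0],"slide":[0.03,-0.007,0.06],"fingers":-1},{"turn":[0,0,0],"slide":[0.062,-0.007,0.122],"fingers":-1},{"turn":[0,0,0],"slide":[0.085,-0.007,0.112],"fingers":-1},{"turn":[0,0,0],"slide":[0.108,-0.007,0.1015],"fingers":-1},{"turn":[0,0,0],"slide":[0.108,-0.007,0.1015],"fingers":-1}]' 40
python3 - <<'E'
from h import *
print(dh(along(-.015,0),-6.9))
c=snap("w6");print(hook()[0],hook()[1].as_euler("xyz",degrees=True),project(c,"wrist",hp([2,0,-49.3])),project(c,"wrist",HOLE))
crop("pics/w6.png",250,110,140,180,4,"pics/w6c.png")
E
```

```text
t: 7.08
eef_pos: [0.5629, -0.0409, 0.2173]
ee_rot: [3.141, 0.423, -0.119]
force: [0.4, -0.0, 0.3]
width: 0.0136
(array([-0.0036,  0.0004, -0.0021]), array([0.0001, 0.0009, 0.0002]))
[ 0.56918343 -0.04165367  0.23290503] [ 0.03562989  0.29543918 -6.82175128] [319.43001068 248.78656312] [321.18234156 229.26216554]
```

View pics/w6c.png

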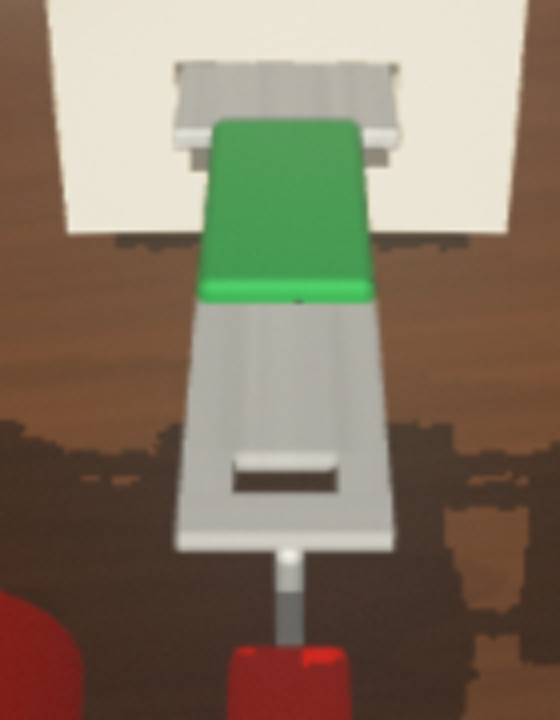

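Wire (x≈289) is in line with the hole (233–337, centre 285) and the tip is just behind the tab's top edge. Correct slightly and advance to just entering.

```bash
python3 -m crank '[{"turn":[0,0.0009,0],"slide":[-0.0036,0,-0.0021],"fingers":-1},{"turn":[0,0.0009,0],"slide":[-0.0036,0,-0.0021],"fingers":-1}]' 40
python3 - <<'E'
from h import *
print(hook()[0],hook()[1].as_euler("xyz",degrees=True),dh(along(-.015,0),-6.9),dh(along(-.004,0),-6.9),dh(along(.003,0.001),-6.9))
E
```

```text
t: 7.3
eef_pos: [0.5608, -0.0401, 0.2217]
ee_rot: [-3.14, 0.413, -0.118]
force: [0.2, 0.6, -0.4]
width: 0.0141
[ 0.56743713 -0.04108888  0.23677052] [ 0.09496139 -0.22823533 -6.78935918] (array([0.004 , 0.0015, 0.004 ]), array([-0.0001, -0.0006,  0.0004])) (array([ 0.0241,  0.0016, -0.0048]), array([-0.0001, -0.0006,  0.0004])) (array([ 0.0362,  0.0016, -0.0123]), array([-0.0001, -0.0006,  0.0004]))
```

```bash
for i in 1 2; do python3 -m crank '[{"turn":[0,0,0],"slide":[0,0,0],"fingers":-1},{"turn":[0,0,0],"slide":[0,0,0],"fingers":-1},{"turn":[0,0,0],"slide":[0,0,0],"fingers":-1}]' 40 | sed -n 1,3p
python3 - <<'E'
from h import *
for i in range(3):
    c=snap("w7");print(get_state()["t"],hook()[0].round(5),hook()[1].as_euler("xyz",degrees=True).round(2))
print(dh(along(-.015,0),-6.9))
E
done
```

```text
t: 7.55
eef_pos: [0.5612, -0.0398, 0.2219]
ee_rot: [-3.14, 0.413, -0.117]
7.6 [ 0.56788 -0.04085  0.2369 ] [ 0.11 -0.24 -6.77]
7.65 [ 0.56795 -0.04083  0.23683] [ 0.1  -0.24 -6.77]
7.7 [ 0.56796 -0.04086  0.23674] [ 0.1  -0.23 -6.77]
(array([0.0031, 0.0021, 0.0044]), array([-0.0001, -0.0006,  0.0005]))
t: 7.95
eef_pos: [0.5614, -0.0399, 0.2214]
ee_rot: [-3.14, 0.413, -0.118]
8.0 [ 0.56807 -0.04088  0.23654] [ 0.09 -0.21 -6.77]
8.05 [ 0.56806 -0.04093  0.23653] [ 0.09 -0.21 -6.77]
8.1 [ 0.56805 -0.04091  0.23654] [ 0.09 -0.21 -6.77]
(array([0.0027, 0.002 , 0.0041]), array([-0.0001, -0.0006,  0.0004]))
```

```bash
python3 -m crank '[{"turn":[0,-0.0006,0.0004],"slide":[0.0027,0.002,0.0041],"fingers":-1},{"turn":[0,-0.0006,0.0004],"slide":[0.013,0.002,0],"fingers":-1},{"turn":[0,-0.0006,0.0004],"slide":[0.0228,0.002,-0.0049],"fingers":-1},{"turn":[0,-0.0006,0.0004],"slide":[0.0228,0.002,-0.0049],"fingers":-1},{"turn":[0,-0.0006,0.0004],"slide":[0.0228,0.002,-0.0049],"fingers":-1}]' 40
python3 -m crank '[{"turn":[0,0,0],"slide":[0,0,0],"fingers":-1},{"turn":[0,0,0],"slide":[0,0,0],"fingers":-1},{"turn":[0,0,0],"slide":[0,0,0],"fingers":-1}]' 40
python3 - <<'E'
from h import *
c=snap("w8");print(get_state()["t"],hook()[0].round(5),hook()[1].as_euler("xyz",degrees=True).round(2))
print(along(-.004,0),dh(along(-.004,0),-6.9),project(c,"wrist",hp([2,0,-49.3])))
crop("pics/w8.png",250,110,140,180,4,"pics/w8c.png")
for n in ["scene"]: cv2.imwrite(f"pics/{n}8.png",grab_frame(n)[:,:,::-1])
crop("pics/scene8.png",250,160,100,100,6,"pics/s8c.png")
E
```

```text
t: 8.52
eef_pos: [0.573, -0.0423, 0.2187]
ee_rot: [-3.141, 0.417, -0.121]
force: [0.2, 1.3, -0.4]
width: 0.0137
t: 8.77
eef_pos: [0.5725, -0.0422, 0.2192]
ee_rot: [-3.141, 0.417, -0.12]
force: [-0.0, 0.1, 0.5]
width: 0.0137
8.8167 [ 0.57925 -0.04324  0.23432] [ 0.04 -0.01 -6.9 ]
[ 0.57934346 -0.04327918  0.2341    ] (array([0.0003, 0.0001, 0.0003]), array([-0.0001, -0.    ,  0.    ])) [319.78994755 247.35547439]
```

View pics/w8c.png

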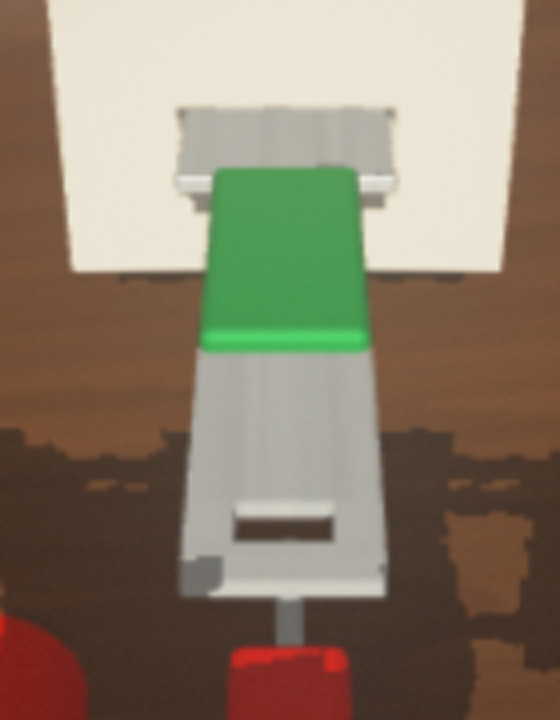

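View pics/s8c.png

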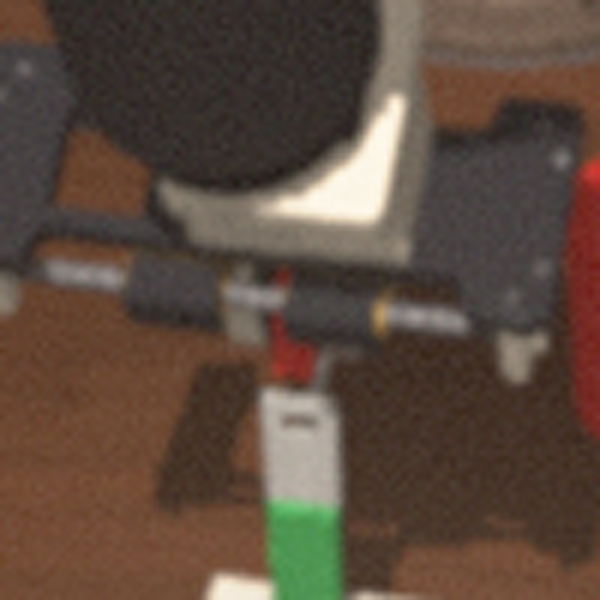

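```bash
cat >> h.py <<'E'
def chk(tag,off):
    u=np.array([.9928,-.1201,0])
    for n,dx,dz in [("lo+",.0015,-.004),("hi+",.0015,.004),("top+",.0015,.011),("top-",-.0015,.011)]:
        p=project(wl(tag),"wrist",HOLE+u*dx+[0,0,dz]);print(n,((p-off)*4).round(0))
E
python3 - <<'E'
from h import *
chk("w8",(250,110)); print("obs lo 503 hi 542 top+ 578 top- 597, x 285")
chk("w6",(250,110)); print("obs lo 453 hi 492 top+ 531 top- 550")
E
```

```text
lo+ [283. 496.]
hi+ [283. 537.]
top+ [283. 575.]
top- [283. 592.]
obs lo 503 hi 542 top+ 578 top- 597, x 285
lo+ [285. 448.]
hi+ [285. 489.]
top+ [285. 527.]
top- [285. 545.]
obs lo 453 hi 492 top+ 531 top- 550
```

The measured hole and tip both sit about 1 px off prediction in the same direction, so the relative aim holds. Entering.

```bash
python3 -m crank '[{"turn":[0,0,0],"slide":[0.004,0,-0.002],"fingers":-1},{"turn":[0,0,0],"slide":[0.008,0,-0.0045],"fingers":-1},{"turn":[0,0,0],"slide":[0.0123,0,-0.0072],"fingers":-1},{"turn":[0,0,0],"slide":[0.0123,0,-0.0072],"fingers":-1},{"turn":[0,0,0],"slide":[0.0123,0,-0.0072],"fingers":-1}]' 40
python3 - <<'E'
from h import *
c=snap("w9");print(get_state()["t"],get_state()["force"],hook()[0].round(5),hook()[1].as_euler("xyz",degrees=True).round(2))
print(dh(along(.003,0.001),-6.9))
crop("pics/w9.png",250,130,140,150,4,"pics/w9c.png");chk("w9",(250,130))
E
```

```text
t: 9.28
eef_pos: [0.5798, -0.0431, 0.2198]
ee_rot: [-3.141, 0.417, -0.121]
force: [0.4, -0.4, -0.2]
width: 0.0142
9.3333 [ 0.53865643 -0.12887685 -0.36883967] [ 0.58642 -0.04412  0.2349 ] [ 0.04  0.01 -6.91]
(array([-0.0004,  0.0001, -0.0003]), array([-0.0001,  0.    ,  0.    ]))
lo+ [283. 455.]
hi+ [283. 495.]
top+ [283. 533.]
top- [283. 549.]
```

View pics/w9c.png

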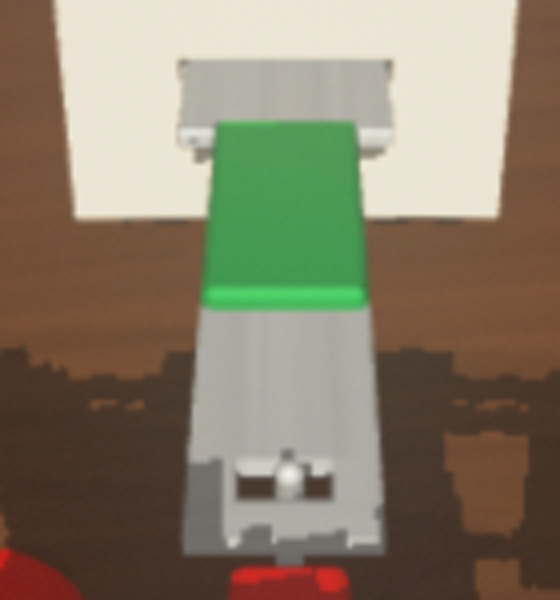

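The tip (288,478 in crop) has entered the hole and the force is about zero. Following the 20° wire slope.

```bash
python3 -m crank '[{"turn":[0,0,0],"slide":[0.0038,0,-0.0037],"fingers":-1},{"turn":[0,0,0],"slide":[0.0076,0,-0.0074],"fingers":-1},{"turn":[0,0,0],"slide":[0.0114,0,-0.0111],"fingers":-1},{"turn":[0,0,0],"slide":[0.0152,0,-0.0148],"fingers":-1},{"turn":[0,0,0],"slide":[0.0152,0,-0.0148],"fingers":-1}]' 40
python3 - <<'E'
from h import *
c=snap("w10");print(get_state()["t"],get_state()["force"],hook()[0].round(5),hook()[1].as_euler("xyz",degrees=True).round(2))
print(dh(along(.013,0.0046),-6.9),dh(along(.024,0.0087),-6.9))
crop("pics/w10.png",250,130,140,150,4,"pics/w10c.png");chk("w10",(250,130))
E
```

```text
t: 9.75
eef_pos: [0.5901, -0.0444, 0.2237]
ee_rot: [-3.141, 0.417, -0.121]
force: [0.1, 0.7, -0.4]
width: 0.0135
9.8 [-0.02060301 -0.33372135  0.13779018] [ 0.5965  -0.04533  0.23864] [ 0.04 -0.   -6.91]
(array([-0.0006,  0.0001,  0.0001]), array([-0.0001, -0.    ,  0.    ])) (array([ 0.0162,  0.0001, -0.0163]), array([-0.0001, -0.    ,  0.    ]))
lo+ [283. 490.]
hi+ [283. 530.]
top+ [283. 566.]
top- [283. 581.]
```

View pics/w10c.png

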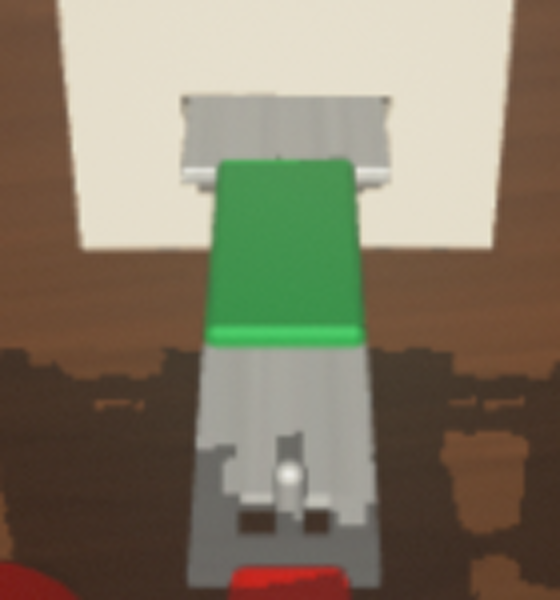

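The wire is through the hole with gaps on both sides and no force. Continuing to the flat of the arm.

```bash
python3 -m crank '[{"turn":[0,0,0],"slide":[0.004,0,-0.004],"fingers":-1},{"turn":[0,0,0],"slide":[0.008,0,-0.008],"fingers":-1},{"turn":[0,0,0],"slide":[0.012,0,-0.012],"fingers":-1},{"turn":[0,0,0],"slide":[0.0162,0,-0.0163],"fingers":-1},{"turn":[0,0,0],"slide":[0.0235,0,-0.0195],"fingers":-1}]' 40
python3 -m crank '[{"turn":[0,0,0],"slide":[0,0,0],"fingers":-1},{"turn":[0,0,0],"slide":[0,0,0],"fingers":-1},{"turn":[0,0,0],"slide":[0,0,0],"fingers":-1}]' 40
python3 - <<'E'
from h import *
c=snap("w11");print(get_state()["t"],get_state()["force"],hook()[0].round(5),hook()[1].as_euler("xyz",degrees=True).round(2))
print(dh(along(.028,0.0087),-6.9))
crop("pics/w11.png",250,130,140,150,4,"pics/w11c.png");chk("w11",(250,130))
E
```

```text
t: 10.22
eef_pos: [0.6045, -0.0461, 0.2281]
ee_rot: [-3.141, 0.416, -0.12]
force: [1.2, 0.0, -0.4]
width: 0.0136
t: 10.47
eef_pos: [0.604, -0.0461, 0.2276]
ee_rot: [-3.141, 0.417, -0.121]
force: [-0.7, -0.1, -0.7]
width: 0.0138
10.5167 [ 0.84235338  0.07590983 -0.90705084] [ 0.61072 -0.04709  0.24275] [ 0.03  0.01 -6.91]
(array([ 0.0007, -0.    , -0.0004]), array([-0.0001,  0.    ,  0.    ]))
lo+ [284. 540.]
hi+ [284. 578.]
top+ [283. 614.]
top- [284. 627.]
```

View pics/w11c.png

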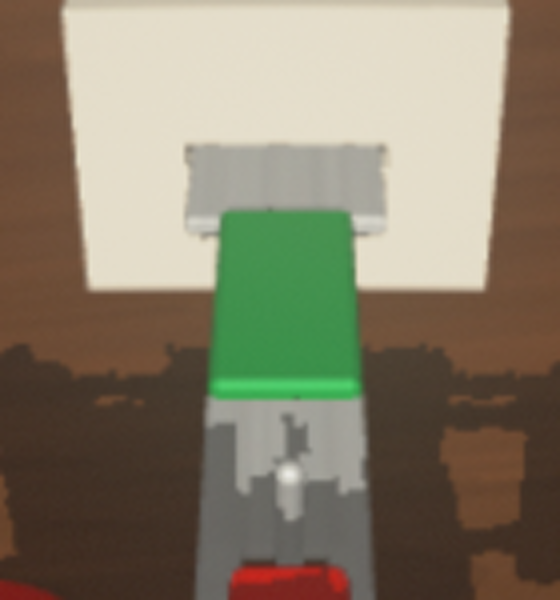

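Hook is fully through. Lifting gently and watching force.

```bash
python3 -m crank '[{"turn":[0,0,0],"slide":[-0.0016,0,-0.0037],"fingers":-1},{"turn":[0,0,0],"slide":[-0.0032,0,-0.0073],"fingers":-1},{"turn":[0,0,0],"slide":[-0.0049,0,-0.011],"fingers":-1},{"turn":[0,0,0],"slide":[-0.0065,0,-0.0147],"fingers":-1},{"turn":[0,0,0],"slide":[-0.0081,0,-0.0183],"fingers":-1}]' 40
python3 -m crank '[{"turn":[0,0,0],"slide":[-0.0032,0,-0.0073],"fingers":-1},{"turn":[0,0,0],"slide":[-0.0065,0,-0.0147],"fingers":-1},{"turn":[0,0,0],"slide":[-0.0097,0,-0.022],"fingers":-1},{"turn":[0,0,0],"slide":[-0.013,0,-0.0293],"fingers":-1},{"turn":[0,0,0],"slide":[-0.0162,0,-0.0366],"fingers":-1}]' 40
python3 - <<'E'
from h import *
c=snap("w12");print(get_state()["t"],get_state()["force"],hook()[0].round(5),hook()[1].as_euler("xyz",degrees=True).round(2))
crop("pics/w12.png",230,60,180,200,4,"pics/w12c.png")
E
```

```text
t: 10.93
eef_pos: [0.6041, -0.046, 0.2381]
ee_rot: [-3.141, 0.417, -0.12]
force: [0.5, -0.1, -1.4]
width: 0.0135
t: 11.35
eef_pos: [0.6041, -0.0461, 0.2583]
ee_rot: [-3.141, 0.417, -0.12]
force: [0.9, 0.9, -2.5]
width: 0.0135
11.4 [ 0.61313433 -0.4783436   0.04494511] [ 0.61113 -0.04719  0.27429] [ 0.04 -0.08 -6.9 ]
```

View pics/w12c.png

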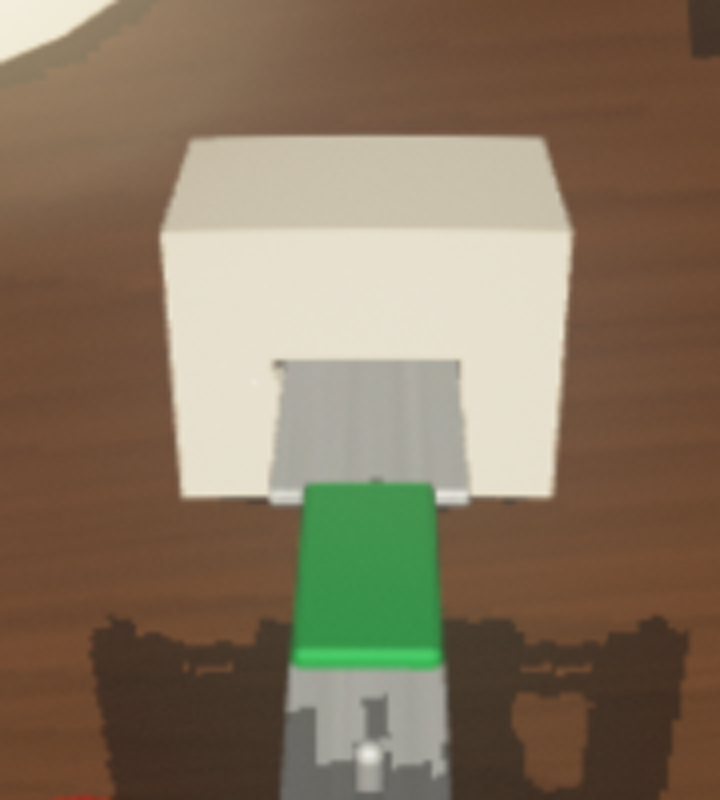

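The blade is sliding up out of the slot (slot at (367,362)), with only about 2 N. Continuing up.

```bash
python3 -m crank '[{"turn":[0,0,0],"slide":[-0.007,0,-0.016],"fingers":-1},{"turn":[0,0,0],"slide":[-0.014,0,-0.032],"fingers":-1},{"turn":[0,0,0],"slide":[-0.021,0,-0.048],"fingers":-1},{"turn":[0,0,0],"slide":[-0.028,0,-0.064],"fingers":-1},{"turn":[0,0,0],"slide":[-0.035,0,-0.08],"fingers":-1}]' 40
python3 -m crank '[{"turn":[0,0,0],"slide":[-0.006,0,-0.013],"fingers":-1},{"turn":[0,0,0],"slide":[-0.011,0,-0.025],"fingers":-1},{"turn":[0,0,0],"slide":[-0.013,0,-0.03],"fingers":-1},{"turn":[0,0,0],"slide":[-0.013,0,-0.03],"fingers":-1},{"turn":[0,0,0],"slide":[-0.013,0,-0.03],"fingers":-1}]' 40
python3 - <<'E'
from h import *
c=snap("w13");print(get_state()["t"],get_state()["force"],hook()[0].round(5),hook()[1].as_euler("xyz",degrees=True).round(2))
cv2.imwrite("pics/scene13.png",grab_frame("scene")[:,:,::-1]);cv2.imwrite("pics/top13.png",grab_frame("top")[:,:,::-1])
E
```

```text
t: 11.82
eef_pos: [0.6044, -0.0461, 0.3027]
ee_rot: [-3.141, 0.416, -0.12]
force: [-0.7, 0.2, -1.5]
width: 0.0136
t: 12.23
eef_pos: [0.6044, -0.0461, 0.3176]
ee_rot: [-3.141, 0.417, -0.12]
force: [-0.2, -0.5, -1.4]
width: 0.0143
12.2833 [-0.80590847  0.06314296 -1.52850343] [ 0.61102 -0.04704  0.33244] [ 0.04  0.04 -6.9 ]
```

View pics/w13.png

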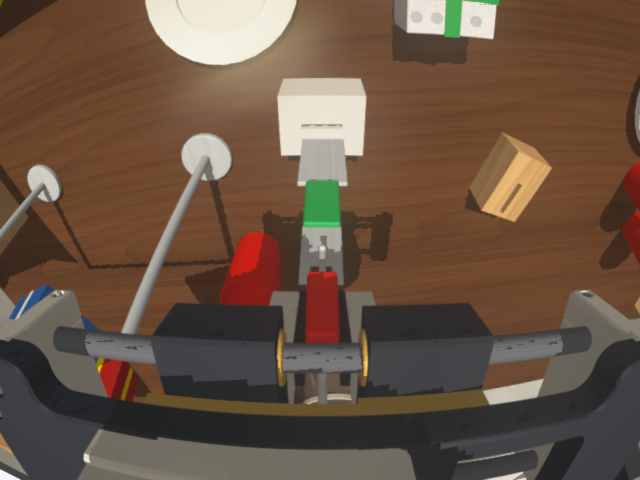

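View pics/scene13.png

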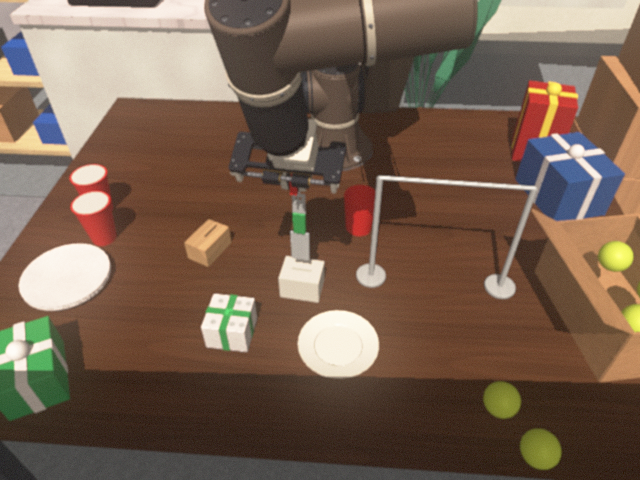

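The spatula is out of the block and hanging on the hook; the blade end is clear above the slot at about (322,125) in the wrist view. Moving up and out to look at the bar.

Run:
```python
from h import *
print(dh([.65,-.045,.41],-4),dh([.655,.25,.41],-2.4))
```

```text
(array([ 0.0073, -0.0129, -0.1732]), array([-0.0033,  0.0002, -0.0073])) (array([-0.0485, -0.5994, -0.1484]), array([-0.0051,  0.0002, -0.0114]))
```

```bash
python3 -m crank '[{"turn":[-0.001,0,-0.002],"slide":[0.001,-0.002,-0.025],"fingers":-1},{"turn":[-0.002,0,-0.003],"slide":[0.002,-0.004,-0.06],"fingers":-1},{"turn":[-0.003,0,-0.005],"slide":[0.004,-0.008,-0.1],"fingers":-1},{"turn":[-0.0033,0,-0.007],"slide":[0.006,-0.011,-0.14],"fingers":-1},{"turn":[-0.0033,0,-0.0073],"slide":[0.007,-0.0129,-0.173],"fingers":-1}]' 40
python3 -m crank '[{"turn":[0,0,0],"slide":[0,-0.012,0],"fingers":-1},{"turn":[0,0,0],"slide":[0,-0.03,0],"fingers":-1},{"turn":[0,0,0],"slide":[0,-0.055,0],"fingers":-1},{"turn":[0,0,0],"slide":[0,-0.085,0],"fingers":-1},{"turn":[0,0,0],"slide":[0,-0.115,0],"fingers":-1}]' 40
python3 -m crank '[{"turn":[0,0,0],"slide":[0,-0.03,0],"fingers":-1},{"turn":[0,0,0],"slide":[0,-0.06,0],"fingers":-1},{"turn":[0,0,0],"slide":[0,-0.09,0],"fingers":-1},{"turn":[0,0,0],"slide":[0,-0.12,0],"fingers":-1},{"turn":[0,0,0],"slide":[0,-0.15,0],"fingers":-1}]' 40
python3 -m crank '[{"turn":[0,0,0],"slide":[0,-0.03,0],"fingers":-1},{"turn":[0,0,0],"slide":[0,-0.06,0],"fingers":-1},{"turn":[0,0,0],"slide":[0,-0.09,0],"fingers":-1},{"turn":[0,0,0],"slide":[0,-0.12,0],"fingers":-1},{"turn":[0,0,0],"slide":[0,-0.15,0],"fingers":-1}]' 40
python3 - <<'E'
from h import *
print(hook()[0].round(4),get_state()["q"].round(2),dh([.655,.25,.41],-2.4))
E
```

```text
t: 12.8
eef_pos: [0.6435, -0.0442, 0.3962]
ee_rot: [3.141, 0.417, -0.069]
force: [0.6, -0.4, -1.7]
width: 0.0139
t: 13.22
eef_pos: [0.6467, 0.0148, 0.3947]
ee_rot: [3.141, 0.418, -0.07]
force: [-0.9, -0.8, -1.5]
width: 0.0138
t: 13.63
eef_pos: [0.6525, 0.0896, 0.3955]
ee_rot: [3.142, 0.417, -0.07]
force: [0.1, 0.8, -1.9]
width: 0.0139
t: 14.05
eef_pos: [0.6578, 0.1641, 0.3954]
ee_rot: [3.141, 0.417, -0.07]
force: [-0.2, -0.3, -1.3]
width: 0.0136
[0.6646 0.1634 0.4105] [ 0.42  0.6   0.79 -0.22 -2.12  1.  ] (array([-0.0281, -0.171 ,  0.0136]), array([-0.0019,  0.    , -0.0041]))
```

```bash
python3 -m crank '[{"turn":[-0.001,0,-0.002],"slide":[-0.006,-0.03,0.003],"fingers":-1},{"turn":[-0.002,0,-0.004],"slide":[-0.014,-0.065,0.006],"fingers":-1},{"turn":[-0.002,0,-0.004],"slide":[-0.02,-0.1,0.009],"fingers":-1},{"turn":[-0.002,0,-0.004],"slide":[-0.025,-0.135,0.012],"fingers":-1},{"turn":[-0.002,0,-0.004],"slide":[-0.028,-0.16,0.0136],"fingers":-1}]' 40
python3 -m crank '[{"turn":[0,0,0],"slide":[0,-0.01,0],"fingers":-1},{"turn":[0,0,0],"slide":[0,-0.01,0],"fingers":-1},{"turn":[0,0,0],"slide":[0,-0.01,0],"fingers":-1},{"turn":[0,0,0],"slide":[0,-0.01,0],"fingers":-1},{"turn":[0,0,0],"slide":[0,-0.01,0],"fingers":-1}]' 40
python3 - <<'E'
from h import *
c=snap("w14");print(hook()[0].round(4),hook()[1].as_euler("xyz",degrees=True).round(2))
E
```

```text
t: 14.47
eef_pos: [0.6472, 0.2462, 0.3949]
ee_rot: [3.14, 0.417, -0.041]
force: [0.1, -0.0, -2.2]
width: 0.0136
t: 14.88
eef_pos: [0.6483, 0.2475, 0.3951]
ee_rot: [3.14, 0.417, -0.044]
force: [0.5, -0.4, -1.5]
width: 0.0141
[0.6551 0.247  0.4102] [-0.07 -0.02 -2.48]
```

View pics/w14.png

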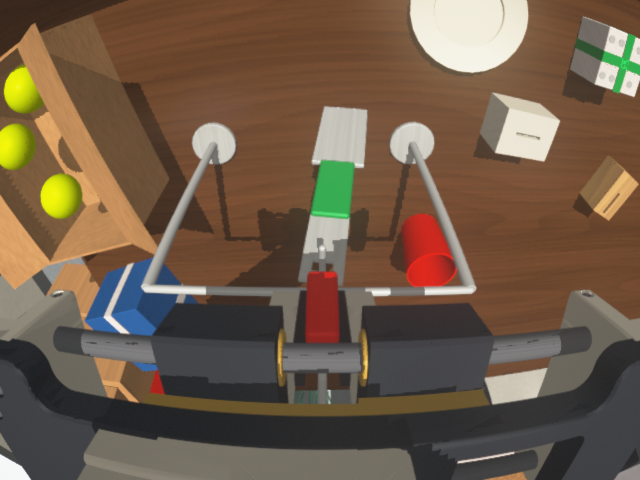

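Wrist view shows the bar from (147,289) to (472,290), with the hook (322) near its middle and the spatula hanging. I'll take a second view 50 mm higher.

```bash
python3 -m crank '[{"turn":[0,0,0],"slide":[-0.01,0,-0.022],"fingers":-1},{"turn":[0,0,0],"slide":[-0.025,0,-0.057],"fingers":-1},{"turn":[0,0,0],"slide":[-0.036,0,-0.082],"fingers":-1},{"turn":[0,0,0],"slide":[-0.0405,0,-0.0915],"fingers":-1},{"turn":[0,0,0],"slide":[-0.0405,0,-0.0915],"fingers":-1}]' 40
python3 -m crank '[{"turn":[0,0,0],"slide":[0,0,0],"fingers":-1},{"turn":[0,0,0],"slide":[0,0,0],"fingers":-1},{"turn":[0,0,0],"slide":[0,0,0],"fingers":-1}]' 40
python3 - <<'E'
from h import *
c=snap("w15");print(hook()[0].round(4),hook()[1].as_euler("xyz",degrees=True).round(2))
a=cv2.imread("pics/w14.png")[270:310,130:490];b=cv2.imread("pics/w15.png")[220:310,130:490]
cv2.imwrite("pics/bar.png",cv2.resize(np.vstack([a,b]),None,fx=2.2,fy=4,interpolation=cv2.INTER_CUBIC))
E
```

```text
t: 15.35
eef_pos: [0.6484, 0.2481, 0.4464]
ee_rot: [-3.142, 0.414, -0.043]
force: [-0.2, 0.8, -1.0]
width: 0.0135
t: 15.6
eef_pos: [0.648, 0.2485, 0.4438]
ee_rot: [3.139, 0.419, -0.043]
force: [0.8, -0.3, -2.6]
width: 0.0139
[0.6547 0.248  0.459 ] [-0.12  0.09 -2.42]
```

View pics/bar.png

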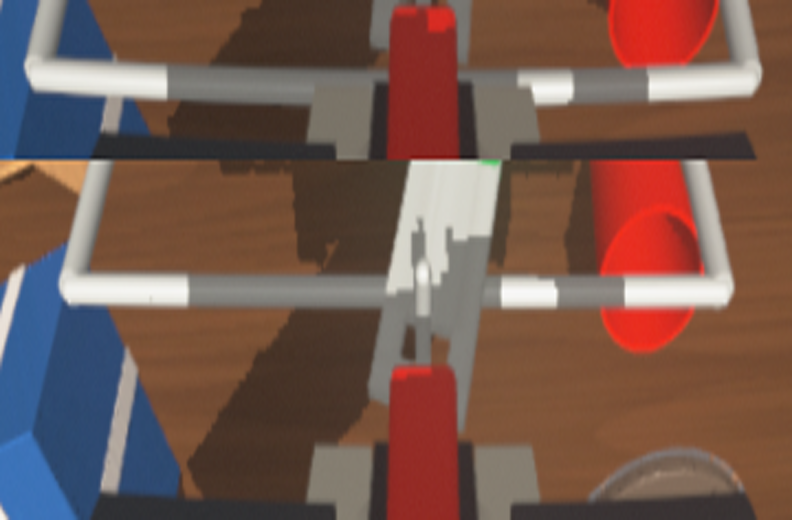

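Run:
```python
from h import *
def edges(tag,r0,cols):
    im=cv2.GaussianBlur(cv2.imread(f"pics/{tag}.png"),(3,1),0).astype(float).min(2)  # min channel: grey vs brown/blue/red
    out=[]
    for c in cols:
        col=np.median(im[:,c-1:c+2],1);g=np.diff(col[r0-9:r0+10])
        def sub(i): 
            i=int(np.clip(i,1,len(g)-2));a,b,d=g[i-1],g[i],g[i+1];den=a-2*b+d;return i+(0.5*(a-d)/den if abs(den)>1e-6 else 0)
        up=sub(np.argmax(g));dn=sub(np.argmin(g));out.append((c,(up+dn)/2+r0-9+.5,dn-up))
    return np.array(out)
L=list(range(165,215,10));Rr=[385,395,405,415,425,435,445,455]
A=edges("w14",290,L+Rr);B=edges("w15",252,L+Rr)
print(A.round(1).tolist());print(B.round(1).tolist())
```

```text
[[165.0, 288.9, 8.7], [175.0, 289.1, 8.9], [185.0, 289.4, 8.2], [195.0, 289.9, 8.6], [205.0, 290.0, 8.8], [385.0, 291.2, 8.7], [395.0, 291.0, 8.9], [405.0, 290.9, 9.0], [415.0, 290.7, 8.9], [425.0, 290.3, 8.8], [435.0, 290.1, 8.8], [445.0, 290.0, 8.7], [455.0, 289.7, 8.2]]
[[165.0, 252.2, 6.9], [175.0, 251.9, 7.5], [185.0, 251.9, 7.6], [195.0, 252.0, 7.6], [205.0, 252.1, 7.7], [385.0, 252.5, 8.0], [395.0, 252.4, 8.0], [405.0, 252.5, 8.3], [415.0, 252.4, 8.1], [425.0, 252.4, 8.0], [435.0, 252.3, 7.9], [445.0, 252.2, 7.8], [455.0, 253.3, 5.8]]
```

```bash
cat > bar.py <<'E'
from h import *
A=[(165,288.9),(185,289.4),(205,290.0),(385,291.2),(405,290.9),(425,290.3),(445,290)]
B=[(175,251.9),(185,251.9),(205,252.1),(385,252.5),(405,252.5),(425,252.4),(445,252.2)]
def plane(tag,pts):
    c=wl(tag);D=np.array([ray(c,"wrist",*p)[1] for p in pts]);n=np.linalg.svd(D)[2][2];print(tag,"resid mrad",(D@n*1e3).round(2));return n,c["pose"][:3,3]
na,oa=plane("w14",A);nb,ob=plane("w15",B)
d=np.cross(na,nb);d/=np.linalg.norm(d);d*=np.sign(d[1]);p=np.linalg.lstsq(np.array([na,nb,[0,1,0]]),np.array([na@oa,nb@ob,.25]),rcond=None)[0]
print("bar at y=.25",p.round(4),"dir",d.round(4),"yaw",np.degrees(np.arctan2(-d[0],d[1])))
c=wl("w14")
for q in [(210,290.1),(320,291.5),(385,291.2)]: print("w14 at z .295",onz(c,"wrist",*q,.295).round(4))
c=wl("w15")
for q in [(205,252.1),(320,252.5),(405,252.5)]: print("w15 at z .295",onz(c,"wrist",*q,.295).round(4))
E
python3 bar.py
python3 - <<'E'
from h import *
im=cv2.imread("pics/top0.png").astype(float).min(2);im2=cv2.imread("pics/scene0.png").astype(float).min(2)
# bar centre in top (row vs col) and scene
def cen(im,c,r):
    col=im[r-7:r+8,c-1:c+2].mean(1);w=np.clip(col-np.percentile(col,30)-25,0,None);return (w*np.arange(r-7,r+8)).sum()/w.sum()
for c in (60,100,140,180,215):
    r=243+(c-12)*13/215;v=cen(im,c,int(round(r)));print("top",c,round(v,2),onz(T,"top",c,v,.295).round(4))
for c in (400,430,460,490,520):
    r=179+(c-379)*9/156;v=cen(im2,c,int(round(r)));print("scene",c,round(v,2),onz(S,"scene",c,v,.295).round(4))
E
```

```text
w14 resid mrad [ 0.35 -0.18 -0.19 -0.03  0.09 -0.33  0.3 ]
w15 resid mrad [-0.07  0.13 -0.03 -0.03 -0.16 -0.07  0.23]
bar at y=.25 [0.5443 0.25   0.2955] dir [0.0479 0.9988 0.0027] yaw -2.7481674118186654
w14 at z .295 [0.5484 0.3508 0.295 ]
w14 at z .295 [0.5441 0.2521 0.295 ]
w14 at z .295 [0.5413 0.1949 0.295 ]
w15 at z .295 [0.5492 0.3673 0.295 ]
w15 at z .295 [0.544  0.2529 0.295 ]
w15 at z .295 [0.5402 0.1696 0.295 ]
top 60 244.09 [0.5505 0.3484 0.295 ]
top 100 249.67 [0.5437 0.2914 0.295 ]
top 140 249.46 [0.545  0.2355 0.295 ]
top 180 252.04 [0.5424 0.1796 0.295 ]
top 215 254.24 [0.5402 0.1308 0.295 ]
scene 400 178.43 [0.5359 0.1574 0.295 ]
scene 430 180.48 [0.5387 0.2166 0.295 ]
scene 460 182.51 [0.5413 0.2752 0.295 ]
scene 490 184.56 [0.544  0.3332 0.295 ]
scene 520 186.6 [0.5467 0.3907 0.295 ]
```

Bar axis at y=0.25 is (0.544, 0.2953), yaw ≈ -2.7°. Wrist, top and scene views agree within about 4 mm in x, and z matches the given 0.295. Descending on the far side to the entry height.

Run:
```python
from h import *
print(dh([.645,.25,.37],-2.7),dh([.635,.25,.2765],-2.7))
```

```text
(array([ 0.0545, -0.0036,  0.1707]), array([0.0006, 0.0002, 0.0006])) (array([ 0.1122, -0.0032,  0.3497]), array([0.0006, 0.0002, 0.0006]))
```

```bash
python3 -m crank '[{"turn":[0.0003,0,0.0003],"slide":[0.006,-0.001,0.02],"fingers":-1},{"turn":[0.0006,0,0.0006],"slide":[0.016,-0.002,0.05],"fingers":-1},{"turn":[0.0006,0,0.0006],"slide":[0.028,-0.003,0.09],"fingers":-1},{"turn":[0.0006,0,0.0006],"slide":[0.041,-0.0036,0.13],"fingers":-1},{"turn":[0.0006,0,0.0006],"slide":[0.0545,-0.0036,0.17],"fingers":-1}]' 40
python3 -m crank '[{"turn":[0,0,0],"slide":[0.013,0,0.04],"fingers":-1},{"turn":[0,0,0],"slide":[0.026,0,0.08],"fingers":-1},{"turn":[0,0,0],"slide":[0.039,0,0.12],"fingers":-1},{"turn":[0,0,0],"slide":[0.049,0,0.15],"fingers":-1},{"turn":[0,0,0],"slide":[0.054,0,0.166],"fingers":-1}]' 40
python3 -m crank '[{"turn":[0,0,0],"slide":[0,0,0],"fingers":-1},{"turn":[0,0,0],"slide":[0,0,0],"fingers":-1},{"turn":[0,0,0],"slide":[0,0,0],"fingers":-1}]' 40
python3 - <<'E'
from h import *
print(hook()[0].round(4),hook()[1].as_euler("xyz",degrees=True).round(2),get_state()["force"])
u=np.array([.9989,-.0471,0])
def at(dx): return np.array([.5443,.25,.2763])+u*(.024+dx)
print(dh(at(.035),-2.7),dh(at(0),-2.7),at(0))
cv2.imwrite("pics/scene16.png",grab_frame("scene")[:,:,::-1])
cv2.imwrite("pics/top16.png",grab_frame("top")[:,:,::-1]);snap("w16")
crop("pics/scene16.png",340,120,220,180,3.6,"pics/s16.png")
E
```

```text
t: 16.07
eef_pos: [0.6381, 0.2507, 0.3549]
ee_rot: [-3.141, 0.417, -0.047]
force: [0.9, 0.1, -1.9]
width: 0.0135
t: 16.48
eef_pos: [0.6285, 0.2509, 0.2665]
ee_rot: [3.14, 0.421, -0.048]
force: [-0.5, -0.5, -1.4]
width: 0.0138
t: 16.73
eef_pos: [0.6302, 0.2513, 0.2706]
ee_rot: [-3.14, 0.415, -0.047]
force: [0.8, -0.2, -0.8]
width: 0.0137
[0.637  0.2508 0.2857] [ 0.09 -0.1  -2.69] [ 0.83442852 -0.18623389 -0.77047802]
(array([-0.0539,  0.0103,  0.0442]), array([-0.0002, -0.0003,  0.0001])) (array([-0.118 ,  0.0103,  0.0725]), array([-0.0002, -0.0003,  0.0001])) [0.5682736 0.2488696 0.2763   ]
```

View pics/s16.png

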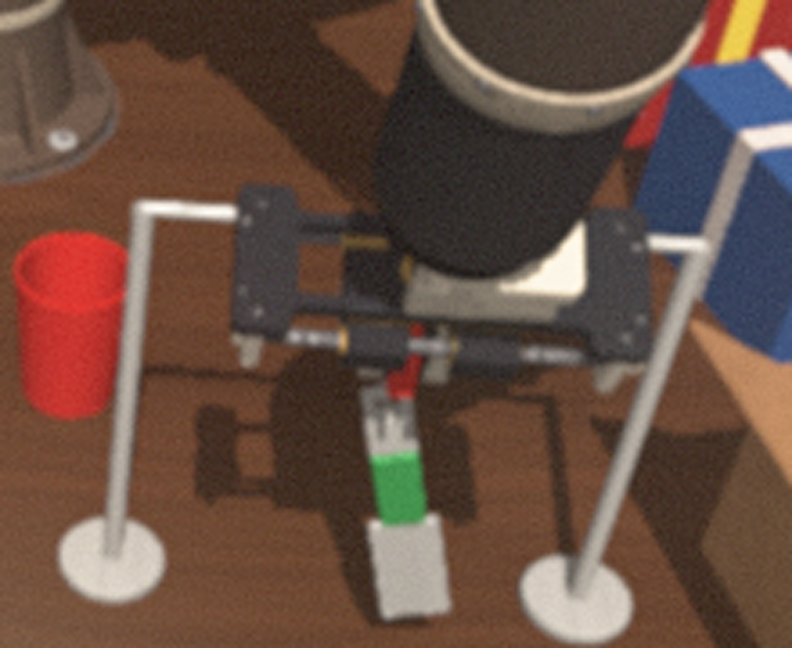

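View pics/top16.png

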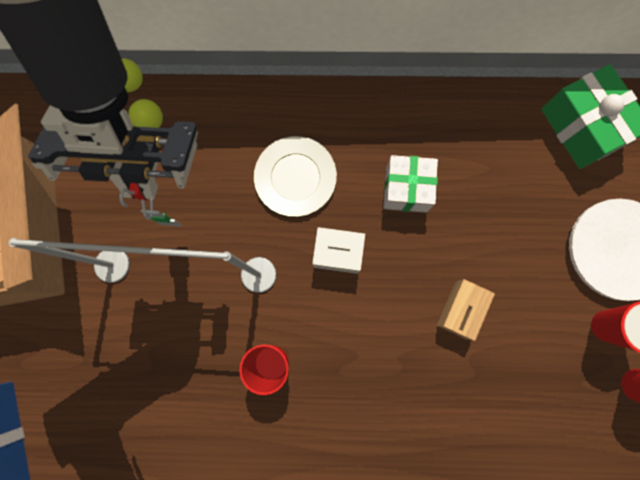

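View pics/w16.png

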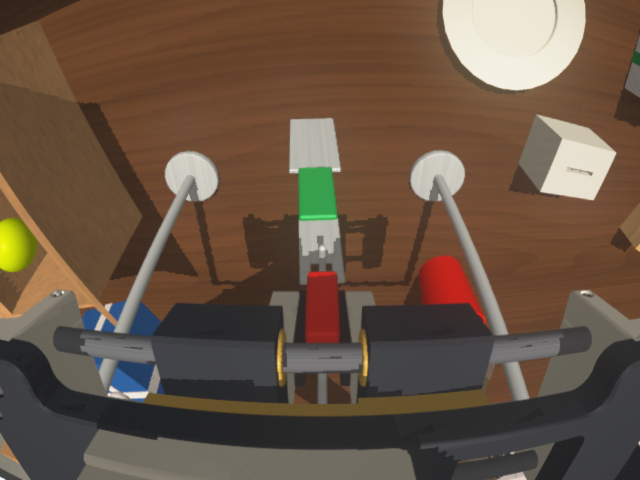

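Everything is clear: gripper between the posts on the far side, spatula hanging from the wire. Moving to just short of the bar and settling.

```bash
python3 -m crank '[{"turn":[0,0,0],"slide":[-0.01,0.002,0.01],"fingers":-1},{"turn":[0,0,0],"slide":[-0.025,0.005,0.022],"fingers":-1},{"turn":[0,0,0],"slide":[-0.041,0.008,0.034],"fingers":-1},{"turn":[0,0,0],"slide":[-0.0539,0.0103,0.0442],"fingers":-1},{"turn":[0,0,0],"slide":[-0.0539,0.0103,0.0442],"fingers":-1}]' 40
python3 -m crank '[{"turn":[0,0,0],"slide":[0,0,0],"fingers":-1},{"turn":[0,0,0],"slide":[0,0,0],"fingers":-1},{"turn":[0,0,0],"slide":[0,0,0],"fingers":-1},{"turn":[0,0,0],"slide":[0,0,0],"fingers":-1}]' 40
cat >> h.py <<'E'
def at(dx,z=.2763):
    u=np.array([.9989,-.0471,0]);return np.array([.5443,.25,z])+u*(.024+dx)
E
python3 - <<'E'
from h import *
print(hook()[0].round(4),hook()[1].as_euler("xyz",degrees=True).round(2),get_state()["force"])
print(dh(at(.035),-2.7),dh(at(0),-2.7))
E
```

```text
t: 17.3
eef_pos: [0.5944, 0.2476, 0.2606]
ee_rot: [-3.14, 0.417, -0.046]
force: [0.8, 1.0, -1.3]
width: 0.0134
t: 17.63
eef_pos: [0.5963, 0.2475, 0.2599]
ee_rot: [-3.141, 0.417, -0.047]
force: [0.1, 0.5, -1.1]
width: 0.0137
[0.6031 0.247  0.275 ] [ 0.04 -0.01 -2.71] [ 0.08759818  0.52195231 -1.05973035]
(array([-0.0007, -0.0004, -0.0025]), array([-0.0001, -0.    ,  0.    ])) (array([-0.0647, -0.0004,  0.0259]), array([-0.0001, -0.    ,  0.    ]))
```

```bash
python3 -m crank '[{"turn":[0,0,0],"slide":[-0.0045,0,-0.0005],"fingers":-1},{"turn":[0,0,0],"slide":[-0.011,0,0.002],"fingers":-1},{"turn":[0,0,0],"slide":[-0.018,0,0.005],"fingers":-1},{"turn":[0,0,0],"slide":[-0.024,0,0.0078],"fingers":-1},{"turn":[0,0,0],"slide":[-0.028,0,0.0096],"fingers":-1}]' 40
python3 -m crank '[{"turn":[0,0,0],"slide":[0,0,0],"fingers":-1},{"turn":[0,0,0],"slide":[0,0,0],"fingers":-1},{"turn":[0,0,0],"slide":[0,0,0],"fingers":-1}]' 40
python3 - <<'E'
from h import *
print(hook()[0].round(4),hook()[1].as_euler("xyz",degrees=True).round(2),get_state()["force"])
print(dh(at(0),-2.7))
cv2.imwrite("pics/top17.png",grab_frame("top")[:,:,::-1]);snap("w17")
crop("pics/top17.png",60,170,140,110,5.5,"pics/t17.png")
E
```

```text
t: 18.05
eef_pos: [0.5806, 0.2484, 0.2615]
ee_rot: [-3.141, 0.417, -0.047]
force: [-0.1, 0.4, -1.5]
width: 0.0138
t: 18.3
eef_pos: [0.5812, 0.2483, 0.2614]
ee_rot: [-3.141, 0.417, -0.047]
force: [0.4, -0.5, -1.2]
width: 0.0139
[0.588  0.2478 0.2765] [ 0.05 -0.01 -2.69] [ 0.3651324  -0.53110235 -1.17937666]
(array([-0.036 , -0.0004,  0.0163]), array([-0.0001, -0.    ,  0.0001]))
```

View pics/t17.png

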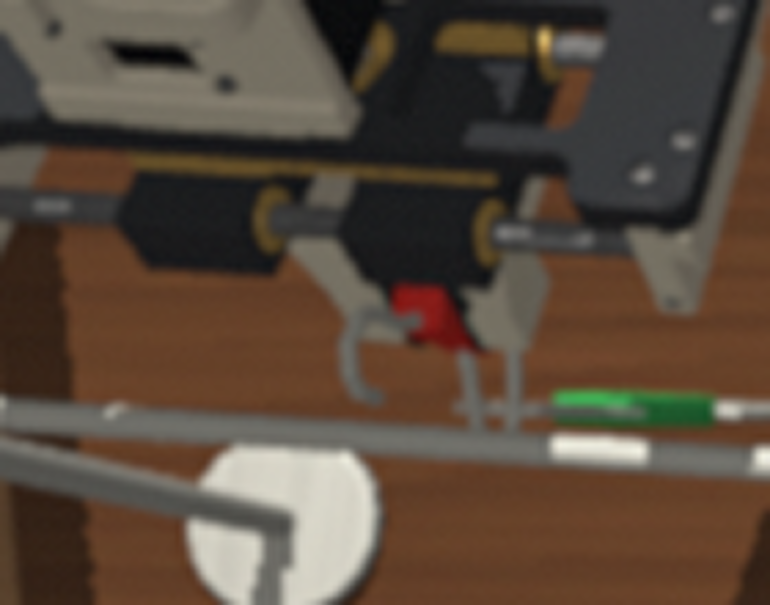

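View pics/w17.png

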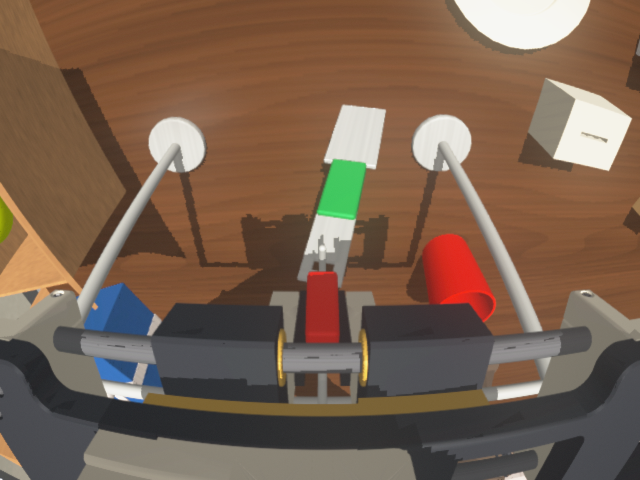

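Top view shows the bend's free end (375,398 in crop) just short of the bar. The spatula swings a little but is secure. Sliding in.

```bash
python3 -m crank '[{"turn":[0,0,0],"slide":[-0.007,0,0.0032],"fingers":-1},{"turn":[0,0,0],"slide":[-0.014,0,0.0064],"fingers":-1},{"turn":[0,0,0],"slide":[-0.022,0,0.01],"fingers":-1},{"turn":[0,0,0],"slide":[-0.03,0,0.0136],"fingers":-1},{"turn":[0,0,0],"slide":[-0.036,0,0.0163],"fingers":-1}]' 40
python3 -m crank '[{"turn":[0,0,0],"slide":[0,0,0],"fingers":-1},{"turn":[0,0,0],"slide":[0,0,0],"fingers":-1},{"turn":[0,0,0],"slide":[0,0,0],"fingers":-1}]' 40
python3 - <<'E'
from h import *
print(hook()[0].round(4),hook()[1].as_euler("xyz",degrees=True).round(2),get_state()["force"])
print(dh(at(0),-2.7),dh(at(0,.2583),-2.7))
cv2.imwrite("pics/top18.png",grab_frame("top")[:,:,::-1]);snap("w18")
crop("pics/top18.png",60,170,140,110,5.5,"pics/t18.png")
E
```

```text
t: 18.82
eef_pos: [0.5607, 0.2493, 0.2614]
ee_rot: [-3.141, 0.417, -0.047]
force: [-0.1, -0.3, -0.6]
width: 0.0137
t: 19.07
eef_pos: [0.5615, 0.2492, 0.2613]
ee_rot: [-3.141, 0.417, -0.047]
force: [-0.1, -0.2, -1.6]
width: 0.0139
[0.5683 0.2487 0.2764] [ 0.05 -0.02 -2.69] [-0.14603437 -0.2229519  -1.58521106]
(array([ 0.    , -0.0004,  0.0002]), array([-0.0001, -0.0001,  0.0001])) (array([ 0.0146, -0.0003,  0.0331]), array([-0.0001, -0.0001,  0.0001]))
```

View pics/t18.png

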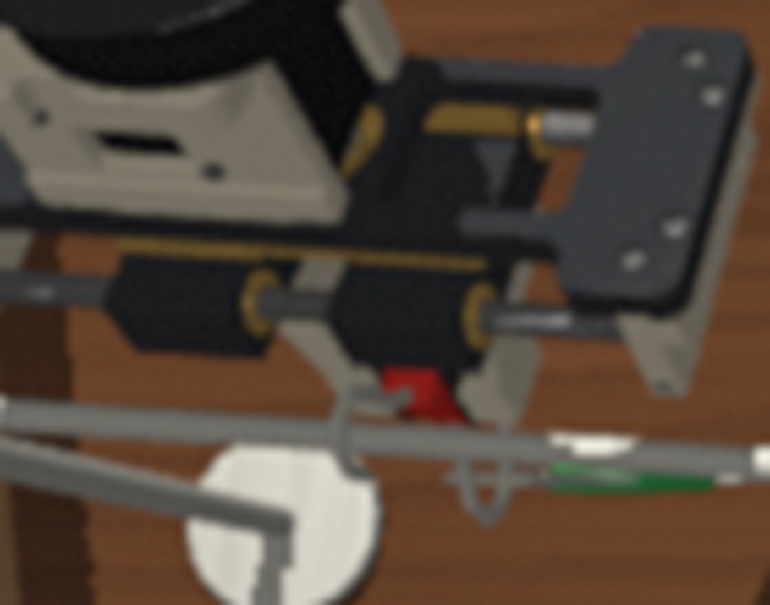

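The bar now lies between shank and free end (345–400, 385–470 in crop), with no contact force. Lowering.

```bash
python3 -m crank '[{"turn":[0,0,0],"slide":[0.003,0,0.007],"fingers":-1},{"turn":[0,0,0],"slide":[0.006,0,0.0135],"fingers":-1},{"turn":[0,0,0],"slide":[0.009,0,0.02],"fingers":-1},{"turn":[0,0,0],"slide":[0.0115,0,0.026],"fingers":-1},{"turn":[0,0,0],"slide":[0.0146,0,0.0331],"fingers":-1}]' 40
python3 -m crank '[{"turn":[0,0,0],"slide":[0,0,0],"fingers":-1},{"turn":[0,0,0],"slide":[0,0,0],"fingers":-1},{"turn":[0,0,0],"slide":[0,0,0],"fingers":-1}]' 40
python3 - <<'E'
from h import *
for i in range(3):
  cv2.imwrite("pics/top19.png",grab_frame("top")[:,:,::-1]);print(hook()[0].round(4),hook()[1].as_euler("xyz",degrees=True).round(2),get_state()["force"].round(2),get_state()["moment"].round(3))
print(dh(at(0,.2553),-2.7))
E
```

```text
t: 19.58
eef_pos: [0.5613, 0.2492, 0.2425]
ee_rot: [-3.141, 0.417, -0.047]
force: [0.1, -1.2, -1.5]
width: 0.0137
t: 19.83
eef_pos: [0.5615, 0.2492, 0.2432]
ee_rot: [-3.141, 0.417, -0.047]
force: [-0.1, 0.3, -0.9]
width: 0.0136
[0.5683 0.2487 0.2584] [ 0.06 -0.02 -2.7 ] [-0.01 -0.33 -1.37] [-0.115 -1.618 -0.086]
[0.5683 0.2487 0.2584] [ 0.06 -0.02 -2.7 ] [ 0.28  0.13 -0.92] [-0.087 -1.603  0.013]
[0.5683 0.2487 0.2584] [ 0.06 -0.02 -2.69] [ 0.22 -0.86 -2.04] [-0.104 -1.561 -0.022]
(array([ 0.0025, -0.0002,  0.0057]), array([-0.0002, -0.0001,  0.0001]))
```

```bash
for i in 1 2; do python3 -m crank '[{"turn":[0,0,0],"slide":[0.0006,0,0.0014],"fingers":-1},{"turn":[0,0,0],"slide":[0.0012,0,0.0028],"fingers":-1},{"turn":[0,0,0],"slide":[0.0012,0,0.0028],"fingers":-1},{"turn":[0,0,0],"slide":[0.0012,0,0.0028],"fingers":-1}]' 40
python3 - <<'E'
from h import *
f=[]
for i in range(4):
  grab_frame("top");f.append(get_state()["force"])
print(hook()[0].round(4),np.mean(f,0).round(2))
E
done
```

```text
t: 20.32
eef_pos: [0.5613, 0.2492, 0.2415]
ee_rot: [-3.141, 0.417, -0.047]
force: [0.3, 0.2, -1.4]
width: 0.0137
[0.5682 0.2487 0.2567] [-0.33 -0.32 -1.64]
t: 20.85
eef_pos: [0.5614, 0.2493, 0.2403]
ee_rot: [-3.141, 0.417, -0.047]
force: [0.3, 0.3, 0.3]
width: 0.0138
[0.5682 0.2487 0.2553] [-0.25 -0.08  1.24]
```

Force went from -1.6 to +1.2 N: the crown rests on the bar. Opening.

```bash
python3 -m crank '[{"turn":[0,0,0],"slide":[0,0,0],"fingers":-0.6},{"turn":[0,0,0],"slide":[0,0,0],"fingers":-0.5},{"turn":[0,0,0],"slide":[0,0,0],"fingers":-0.3},{"turn":[0,0,0],"slide":[0,0,0],"fingers":0},{"turn":[0,0,0],"slide":[0,0,0],"fingers":0.2}]'
python3 -m crank '[{"turn":[0,0,0],"slide":[0,0,0],"fingers":0.2},{"turn":[0,0,0],"slide":[0,0,0],"fingers":0.2},{"turn":[0,0,0],"slide":[0,0,0],"fingers":0.2},{"turn":[0,0,0],"slide":[0,0,0],"fingers":0.2}]'
python3 - <<'E'
from h import *
snap("w20");cv2.imwrite("pics/top20.png",grab_frame("top")[:,:,::-1]);crop("pics/top20.png",60,170,140,110,5.5,"pics/t20.png");print(get_state()["force"],get_state()["width"])
E
```

```text
t: 21.47
eef_pos: [0.5614, 0.2492, 0.2399]
ee_rot: [-3.141, 0.417, -0.047]
force: [0.2, 0.3, -0.4]
width: 0.0365
t: 21.8
eef_pos: [0.5614, 0.2492, 0.24]
ee_rot: [-3.141, 0.417, -0.047]
force: [0.7, -0.4, -1.1]
width: 0.0522
[-1.04060396 -0.16659641  0.01682368] 0.05207969419694309
```

View pics/w20.png

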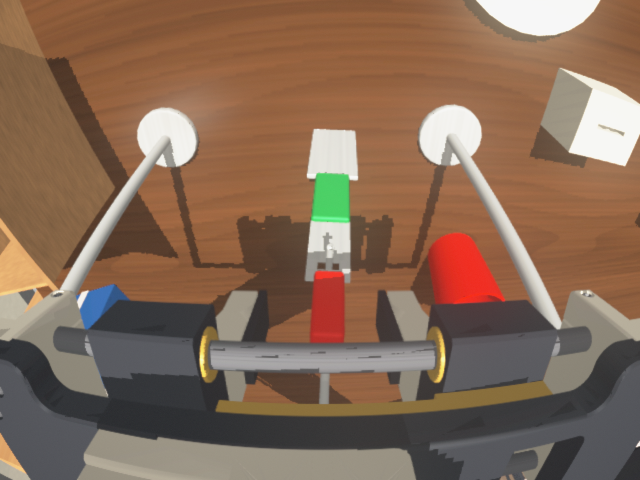

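View pics/t20.png

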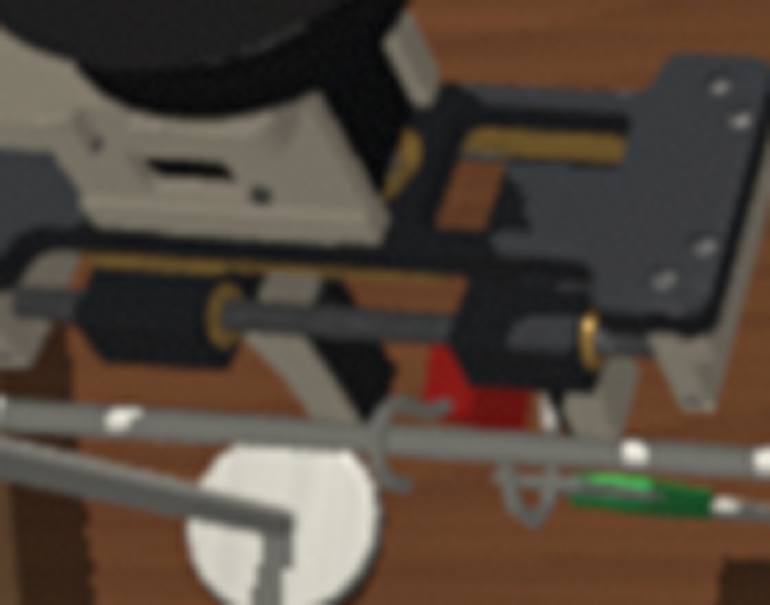

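The hook hangs free on the bar, clear of both open fingers (264 and 380 against the grip at 328). Retreating along the tool axis.

```bash
python3 -m crank '[{"turn":[0,0,0],"slide":[0,0,-0.015],"fingers":0.2},{"turn":[0,0,0],"slide":[0,0,-0.04],"fingers":0.2},{"turn":[0,0,0],"slide":[0,0,-0.07],"fingers":0.2},{"turn":[0,0,0],"slide":[0,0,-0.1],"fingers":0.2},{"turn":[0,0,0],"slide":[0,0,-0.13],"fingers":0.2}]'
python3 -m crank '[{"turn":[0,0,0],"slide":[0.04,0,-0.05],"fingers":0.2},{"turn":[0,0,0],"slide":[0.08,0,-0.1],"fingers":0.2},{"turn":[0,0,0],"slide":[0.12,0,-0.15],"fingers":0.2},{"turn":[0,0,0],"slide":[0.15,0,-0.18],"fingers":0.2},{"turn":[0,0,0],"slide":[0.15,0,-0.18],"fingers":0.2}]'
python3 - <<'E'
from h import *
snap("w21")
for n in ("top","scene"): cv2.imwrite(f"pics/{n}21.png",grab_frame(n)[:,:,::-1])
crop("pics/scene21.png",340,120,220,180,3.6,"pics/s21.png");crop("pics/top21.png",60,170,140,110,5.5,"pics/t21.png");print(get_state()["force"],get_state()["eef_pos"])
E
```

```text
t: 22.32
eef_pos: [0.5881, 0.2478, 0.3007]
ee_rot: [-3.141, 0.417, -0.047]
force: [-0.6, -0.8, 0.0]
width: 0.0523
t: 22.73
eef_pos: [0.6958, 0.2419, 0.3506]
ee_rot: [3.141, 0.417, -0.049]
force: [0.4, -0.1, -0.9]
width: 0.0523
[-0.04139764 -0.46642738  0.22750699] [0.69268258 0.24291327 0.35069139]
```

View pics/w21.png

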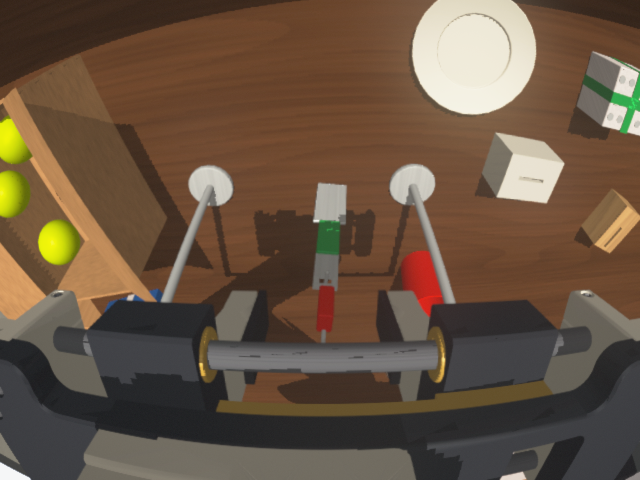

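View pics/s21.png

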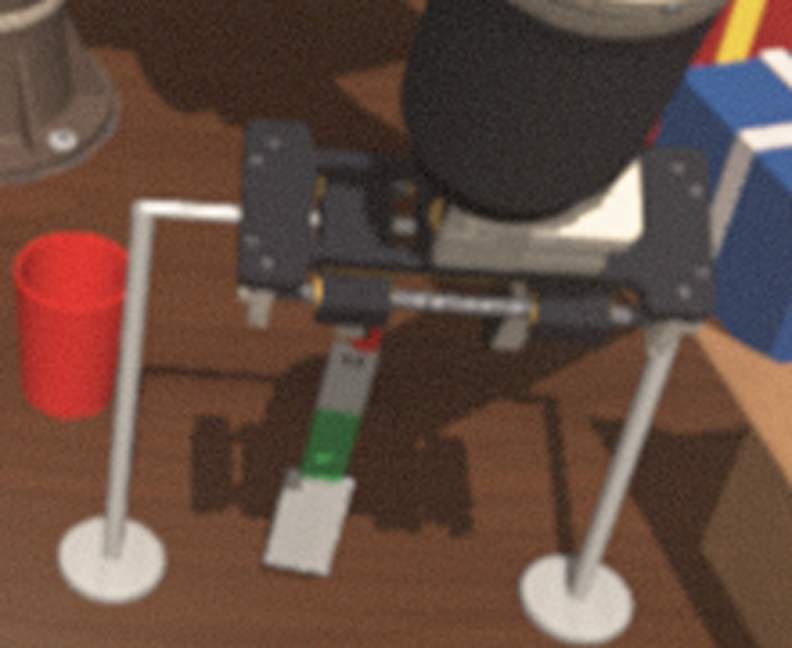

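View pics/top21.png

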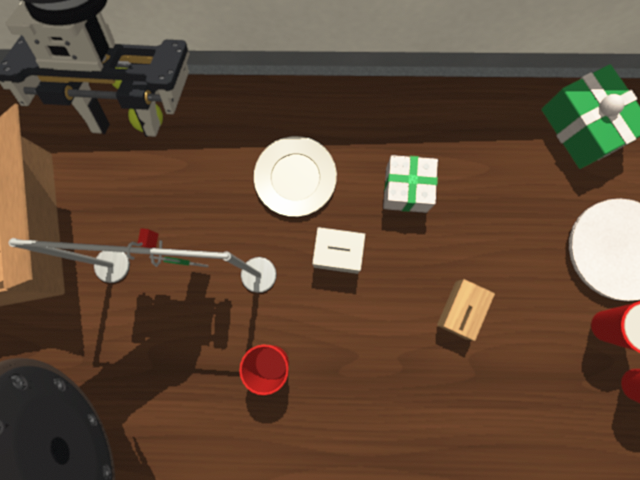

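The hook and spatula hang from the bar, still swinging sideways. I'll move up clear and wait for it to settle.

```bash
python3 -m crank '[{"turn":[0,0,0],"slide":[-0.06,0,-0.14],"fingers":0.2},{"turn":[0,0,0],"slide":[-0.08,0,-0.183],"fingers":0.2},{"turn":[0,0,0],"slide":[-0.12,0,-0.27],"fingers":0.2},{"turn":[0,0,0],"slide":[-0.12,0,-0.27],"fingers":0.2},{"turn":[0,0,0],"slide":[-0.12,0,-0.27],"fingers":0.2}]'
for i in 1 2 3 4 5 6 7 8 9 10 11 12; do python3 -m crank '[{"turn":[0,0,0],"slide":[0,0,0],"fingers":0.2},{"turn":[0,0,0],"slide":[0,0,0],"fingers":0.2},{"turn":[0,0,0],"slide":[0,0,0],"fingers":0.2},{"turn":[0,0,0],"slide":[0,0,0],"fingers":0.2},{"turn":[0,0,0],"slide":[0,0,0],"fingers":0.2}]' >/dev/null; done
python3 - <<'E'
from h import *
a=[]
for i in range(6):
    f=grab_frame("scene");a.append(f[150:300,340:450][:,:,::-1])
    [grab_frame("top") for _ in range(2)]
cv2.imwrite("pics/swing.png",cv2.resize(np.hstack(a),None,fx=1.2,fy=1.2))
cv2.imwrite("pics/scene22.png",f[:,:,::-1]);crop("pics/scene22.png",340,120,220,180,3.6,"pics/s22.png");print(get_state()["t"])
E
```

```text
t: 23.3
eef_pos: [0.6691, 0.2357, 0.488]
ee_rot: [-3.133, 0.394, -0.046]
force: [-0.1, -0.1, 1.7]
width: 0.0528
29.2
```

View pics/s22.png

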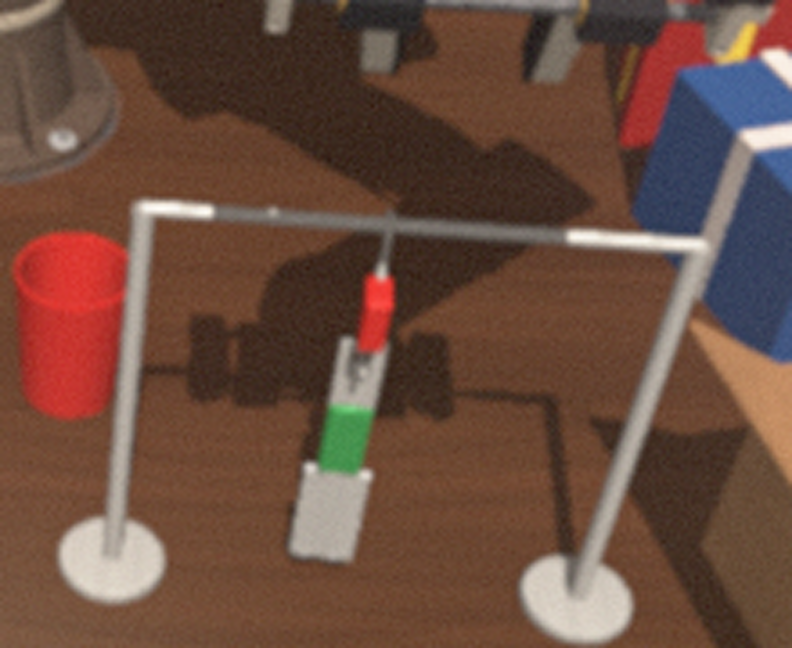

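View pics/swing.png

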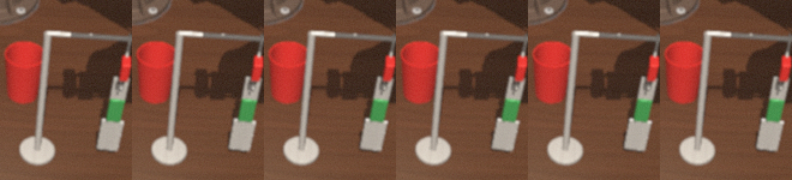

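Over six frames the spatula is still, hanging from the hook on the bar and touching nothing else. The cup, gift and plate are at their starting pixels. Handing in.

Run:
```python
from station import *
print(get_state()["t"],get_state()["force"],job_done())
```

```text
the job is handed in; nothing more can be done
29.2 [-0.64625771 -0.48612545  0.64990478] None
```

The job is done and handed in at 29.2 s of the 72 s allowed. The S-hook hangs by its upper bend over the rail with the spatula hanging from its lower arm, and the gripper is clear of everything.

I lifted the hook from its stand, passed the lower arm through the tab hole, and drew the spatula straight up out of the block. Then I lowered the hook's upper bend onto the bar, let go and backed off.

- **Forces:** wrist readings stayed within about 3 N in every reading I took, mostly sensor noise and the spatula's weight. They moved from about -1.6 N to +1.2 N as the rail took the weight.
- **Final pictures:** the spatula touches nothing except the hook and was still across the last six frames. In the top view taken after I let go, the cup, gift and plate were at their starting positions.
- **Measurements:** the last camera measurements of the tab hole and the bar agreed with the given heights to within about 1 mm. An early scene-and-top measurement had read about 4 mm high on the stand and block, so I used the wrist views instead.
- **Tilt:** the spatula rests a few degrees off plumb sideways, probably friction at the wire. It swung a little after release and settled before I handed in.

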